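# Gauge the kiln props and rack them all one way round

## Robot

A 6-joint arm with a two-finger parallel gripper is mounted at the origin on the work surface. World frame = base frame: x ahead of the robot, y to its left, z up, the work surface at z = 0. Lengths are in mm, angles in degrees, forces in N, time in s.
With the tool pointing down it reaches from about 300 to 850 mm from the base axis. Payload 4.2 kg.
Tool frame: the origin (TCP) lies midway between the tips of the shut fingers; the grasp point (between the pads) lies 19 mm behind it; z points along the fingers, y is the line along which they close (so a half turn about z gives the same grasp; the last joint's range is limited). The gripper opens to 91 mm and grips with 3 to 60 N. Pads are 32 mm wide; open, the fingers measure 118 mm over their backs; the gripper's body (76 mm by 178 mm) begins 60 mm behind the grasp point.
Start: joints at [-67.895, 18.312, 89.639, -0, 72.044, -1.146], TCP at [226.988, -528.318, 213.976] pointing down, gripper open.
Joint ranges: [-177.97, 177.97], [-48.28, 115.42], [12.27, 149.76], [-77.06, 257.06], [2.81, 150.46], [-146.56, 146.56]. Speed limits (degrees/s): [147.25, 147.25, 180, 180, 180, 180].

## Interface

Orientations are given as [roll, pitch, yaw] about the fixed x, y, z axes, in that order (R = Rz(yaw) Ry(pitch) Rx(roll)).
In Python, from workcell import env gives the robot as it stands.
- The arm moves only by the shell command python3 drive.py 'ROWS' [OPENING] [FORCE]. ROWS is a JSON list that holds a single list of rows (three levels of brackets), with 1 to 8 rows, each of 6 numbers: dx, dy, dz in shares of the most that a row can go, 1 being 50 mm, then a rotation vector rx, ry, rz in units of 4 degrees; each row shifts and turns the commanded pose from where the row before left it, along the tool's axes as they then stand; what a row does not reach is not made up. A row lasts 1/10 s, in which the tool goes at most 50 mm and 8.59 degrees, less where a joint would pass 70% of its speed; a pose out of reach is approached as far as the arm can. OPENING is the finger opening in mm, set as the command begins (- or left out keeps the last). The fingers move at their own pace and stop on an object; FORCE is the grip in N (left out, the last holds). Time passes only in rows, so rows that do not move let the fingers close. It prints the time, the measured TCP pose, the force, the opening and the grip force at its end. Input that does not fit is refused with a message, and nothing moves.
- env.state(): the state, without advancing time (a new reading comes with each control period).
- env.grab_frame(name): name is "side" or "top" or "wrist"; returns the picture (480x640x3 uint8, blue, green, red); there is no depth.
- env.camera_model(name): a dict with "fx", "fy", "cx", "cy" (pixels), "T" (4x4, takes a point from camera to world coordinates). Camera axes: x right, y up, looking along -z (the intrinsics and any distortion apply to the point x, -y, -z); pixel columns grow to the right and rows downward; lengths in mm; the calibration is good to about 2 mm. The wrist camera is an equidistant fisheye: a pixel r from the principal point sees the ray r / f radians off the axis. A picture is of the moment at which its call begins: read the wrist's pose just before it. camera_model takes no time and is no camera call; for the wrist camera it gives the pose at the moment of the call.
- env.job_done(): hands the job in; it is judged then, once.
The state is a dict: "time_s": time; "qpos": joint angles; "qvel": joint speeds; "effort": joint torques, N m; "ee_pos": TCP position; "ee_rot": TCP orientation; "force": force on the tool from outside, world axes, zero at the start; "torque": the same for the moment, N m; "gripper_width": finger opening in mm; "gripper_force": force on a finger pad.
Only numpy, scipy, OpenCV 4.12 (cv2) and the standard library are available. Lean on these libraries where they do the work, as an engineer would, in place of code of your own. Each camera call takes 0.05 s, during which the arm holds its last target. There are 200 camera calls.

## Task

Draw the rack's red bar right back, then sort the kiln props by feel in the gauge's bore: lay every sound prop flat in a lane of the rack with its chamfered end towards the blue stop, and lay the overgrown ones, which will not enter the bore, in the grey crate. When all are sorted, slide the red bar fully home so that the row is closed up against the stop, and leave the jar, tape measure, brush, spatula and bowl where they are.

Things in the scene. Friction and masses are not known exactly. Their poses are not given: they have to be found in the camera images.
- prop_a: pale ceramic kiln prop, bar 130 long, 30 wide, 0.2-0.36 kg, lying flat; sound: 30 tall; overgrown: 40. Origin mid-length, 15 above underside, x along it, z up. One end square; at the other the lower edge is chamfered (slope 34 long, 16 high, cut from the underside; face above it upright): from above both ends look alike. Name and axes do not tell which end (+x or -x), nor if sound. May be absent
- prop_b: another kiln prop, described as prop_a (sound or overgrown, chamfered at +x or at -x: not told); may be absent
- prop_c: another kiln prop, described as prop_a (sound or overgrown, chamfered at +x or at -x: not told); may be absent
- prop_d: another kiln prop, described as prop_a (sound or overgrown, chamfered at +x or at -x: not told); may be absent
- prop_e: another kiln prop, described as prop_a (sound or overgrown, chamfered at +x or at -x: not told); may be absent
- prop_f: another kiln prop, described as prop_a (sound or overgrown, chamfered at +x or at -x: not told); may be absent
- gauge: fixed steel try-gauge, block 66 wide, 48 long, 80 high on a 60 x 100 x 8 mm foot. Level bore 38 wide, 36 high: floor 30, roof 66 above the table. 18 mm inside stands a 10 mm high sill on its floor; 33 mm inside is the back wall. Origin under it on the table; z up, x = direction in which a prop is pushed in; the front face with the mouth is at x = -30 mm
- gauge_mouth (a point): centre of the bore's mouth in the gauge's front face, 48 mm above the table, axes as gauge. A prop pushed in gently, level, underside 33 mm above the table: overgrown stops at the mouth (0 mm); sound, square end first, stops at the sill (18 mm); sound, chamfered end first, passes over the sill to the back wall (33 mm)
- rack: fixed rack, board 300 x 310 mm, top 20 mm above the table; origin on the table, z up, x along the lanes to the blue stop. Four lanes 40 mm wide, centres y = -105, -35, 35, 105 mm, between ridges 30 wide, 8 high, from x = -95 to 105 mm. One prop per lane. The red bar crosses the lanes at their other end
- rack_stop (a point): middle of the inner face of the rack's blue stop (25 mm high, along y over all lanes), at x = +105 mm of the rack, 35 mm above the table; axes as the rack
- bar (a joint): slide of the rack's red bar along the rack's x, in m: 0 = right back (210 mm between bar and stop), 0.070 = fully home (140 mm). Stays where left; takes about 2 N, up to 10 N when pushing props. Bar 20 thick, 290 wide, 30 to 48 mm above the table
- bar_grip (a point): grip point in a wooden upright handle (22 x 22 mm, rising from 48 to 83 mm above the table) on the middle of the red bar, to be pinched from above; point 70 mm above the table; axes as the rack
- crate: fixed grey open crate for rejects, 200 (x) x 170 (y) x 50 mm high, walls and floor 6 mm; two props fit side by side, along x at y = -36 and 36 mm; origin under its centre on the table, z up
- glaze_jar: bystander: glaze jar, 56 mm across, 70 mm high, origin under its centre
- tape: bystander: yellow tape measure 60 x 50 x 32 mm, origin under its centre
- brush: bystander: brush lying on the table, lying along its x axis
- spatula: bystander: wooden spatula lying on the table, lying along its x axis
- bowl: bystander: blue bowl 140 mm across, 55 mm high, origin under its centre

How it is judged (in metres and radians):
On the way, in this order (a step that is already met when the one before it is completed fails the run):
1. the red bar is drawn right back (value of joint bar below 0.01 m), for 0.2 s.
2. a prop is tried against the gauge (contact force between any of prop_a, prop_b, prop_c, prop_d, prop_e, prop_f and gauge above 1 N).
3. every sound prop lies flat in a lane, and every overgrown one lies in the crate (((z of prop_a_c0 in the frame of prop_a below 0.0105 m and x of prop_a in the frame of rack between -0.045 and 0.055 m and y of prop_a in the frame of rack between -0.13 and 0.13 m and z of prop_a in the frame of rack between 0.028 and 0.041 m and angle between the x axis of prop_a and the x axis of rack, either way round below 0.15 rad) or (not (z of prop_a_c0 in the frame of prop_a below 0.0105 m) and x of prop_a in the frame of crate between -0.092 and 0.092 m and y of prop_a in the frame of crate between -0.077 and 0.077 m and z of prop_a in the frame of crate between 0 and 0.05 m)) and ((z of prop_b_c0 in the frame of prop_b below 0.0105 m and x of prop_b in the frame of rack between -0.045 and 0.055 m and y of prop_b in the frame of rack between -0.13 and 0.13 m and z of prop_b in the frame of rack between 0.028 and 0.041 m and angle between the x axis of prop_b and the x axis of rack, either way round below 0.15 rad) or (not (z of prop_b_c0 in the frame of prop_b below 0.0105 m) and x of prop_b in the frame of crate between -0.092 and 0.092 m and y of prop_b in the frame of crate between -0.077 and 0.077 m and z of prop_b in the frame of crate between 0 and 0.05 m)) and ((z of prop_c_c0 in the frame of prop_c below 0.0105 m and x of prop_c in the frame of rack between -0.045 and 0.055 m and y of prop_c in the frame of rack between -0.13 and 0.13 m and z of prop_c in the frame of rack between 0.028 and 0.041 m and angle between the x axis of prop_c and the x axis of rack, either way round below 0.15 rad) or (not (z of prop_c_c0 in the frame of prop_c below 0.0105 m) and x of prop_c in the frame of crate between -0.092 and 0.092 m and y of prop_c in the frame of crate between -0.077 and 0.077 m and z of prop_c in the frame of crate between 0 and 0.05 m)) and ((z of prop_d_c0 in the frame of prop_d below 0.0105 m and x of prop_d in the frame of rack between -0.045 and 0.055 m and y of prop_d in the frame of rack between -0.13 and 0.13 m and z of prop_d in the frame of rack between 0.028 and 0.041 m and angle between the x axis of prop_d and the x axis of rack, either way round below 0.15 rad) or (not (z of prop_d_c0 in the frame of prop_d below 0.0105 m) and x of prop_d in the frame of crate between -0.092 and 0.092 m and y of prop_d in the frame of crate between -0.077 and 0.077 m and z of prop_d in the frame of crate between 0 and 0.05 m)) and ((z of prop_e_c0 in the frame of prop_e below 0.0105 m and x of prop_e in the frame of rack between -0.045 and 0.055 m and y of prop_e in the frame of rack between -0.13 and 0.13 m and z of prop_e in the frame of rack between 0.028 and 0.041 m and angle between the x axis of prop_e and the x axis of rack, either way round below 0.15 rad) or (not (z of prop_e_c0 in the frame of prop_e below 0.0105 m) and x of prop_e in the frame of crate between -0.092 and 0.092 m and y of prop_e in the frame of crate between -0.077 and 0.077 m and z of prop_e in the frame of crate between 0 and 0.05 m)) and ((z of prop_f_c0 in the frame of prop_f below 0.0105 m and x of prop_f in the frame of rack between -0.045 and 0.055 m and y of prop_f in the frame of rack between -0.13 and 0.13 m and z of prop_f in the frame of rack between 0.028 and 0.041 m and angle between the x axis of prop_f and the x axis of rack, either way round below 0.15 rad) or (not (z of prop_f_c0 in the frame of prop_f below 0.0105 m) and x of prop_f in the frame of crate between -0.092 and 0.092 m and y of prop_f in the frame of crate between -0.077 and 0.077 m and z of prop_f in the frame of crate between 0 and 0.05 m))), for 0.2 s.
4. the red bar is slid home (value of joint bar above 0.06 m), for 0.2 s.
At the end, for the whole second after the job is handed in: Sound props lie flat in the rack (height within 6 mm), along a lane (within 0.15 rad), chamfered end to the blue stop, middle 12 to 55 mm from the rack origin towards the stop; overgrown ones lie in the crate; all at rest; red bar within 10 mm of home (((z of prop_a_c0 in the frame of prop_a below 0.0105 m and x of prop_a in the frame of rack between 0.012 and 0.055 m and y of prop_a in the frame of rack between -0.13 and 0.13 m and z of prop_a in the frame of rack between 0.028 and 0.041 m and angle between the x axis of prop_a and the x axis of rack, either way round below 0.15 rad and x of prop_a_c2 in the frame of rack above 0.035 m) or (not (z of prop_a_c0 in the frame of prop_a below 0.0105 m) and x of prop_a in the frame of crate between -0.092 and 0.092 m and y of prop_a in the frame of crate between -0.077 and 0.077 m and z of prop_a in the frame of crate between 0 and 0.05 m)) and ((z of prop_b_c0 in the frame of prop_b below 0.0105 m and x of prop_b in the frame of rack between 0.012 and 0.055 m and y of prop_b in the frame of rack between -0.13 and 0.13 m and z of prop_b in the frame of rack between 0.028 and 0.041 m and angle between the x axis of prop_b and the x axis of rack, either way round below 0.15 rad and x of prop_b_c2 in the frame of rack above 0.035 m) or (not (z of prop_b_c0 in the frame of prop_b below 0.0105 m) and x of prop_b in the frame of crate between -0.092 and 0.092 m and y of prop_b in the frame of crate between -0.077 and 0.077 m and z of prop_b in the frame of crate between 0 and 0.05 m)) and ((z of prop_c_c0 in the frame of prop_c below 0.0105 m and x of prop_c in the frame of rack between 0.012 and 0.055 m and y of prop_c in the frame of rack between -0.13 and 0.13 m and z of prop_c in the frame of rack between 0.028 and 0.041 m and angle between the x axis of prop_c and the x axis of rack, either way round below 0.15 rad and x of prop_c_c2 in the frame of rack above 0.035 m) or (not (z of prop_c_c0 in the frame of prop_c below 0.0105 m) and x of prop_c in the frame of crate between -0.092 and 0.092 m and y of prop_c in the frame of crate between -0.077 and 0.077 m and z of prop_c in the frame of crate between 0 and 0.05 m)) and ((z of prop_d_c0 in the frame of prop_d below 0.0105 m and x of prop_d in the frame of rack between 0.012 and 0.055 m and y of prop_d in the frame of rack between -0.13 and 0.13 m and z of prop_d in the frame of rack between 0.028 and 0.041 m and angle between the x axis of prop_d and the x axis of rack, either way round below 0.15 rad and x of prop_d_c2 in the frame of rack above 0.035 m) or (not (z of prop_d_c0 in the frame of prop_d below 0.0105 m) and x of prop_d in the frame of crate between -0.092 and 0.092 m and y of prop_d in the frame of crate between -0.077 and 0.077 m and z of prop_d in the frame of crate between 0 and 0.05 m)) and ((z of prop_e_c0 in the frame of prop_e below 0.0105 m and x of prop_e in the frame of rack between 0.012 and 0.055 m and y of prop_e in the frame of rack between -0.13 and 0.13 m and z of prop_e in the frame of rack between 0.028 and 0.041 m and angle between the x axis of prop_e and the x axis of rack, either way round below 0.15 rad and x of prop_e_c2 in the frame of rack above 0.035 m) or (not (z of prop_e_c0 in the frame of prop_e below 0.0105 m) and x of prop_e in the frame of crate between -0.092 and 0.092 m and y of prop_e in the frame of crate between -0.077 and 0.077 m and z of prop_e in the frame of crate between 0 and 0.05 m)) and ((z of prop_f_c0 in the frame of prop_f below 0.0105 m and x of prop_f in the frame of rack between 0.012 and 0.055 m and y of prop_f in the frame of rack between -0.13 and 0.13 m and z of prop_f in the frame of rack between 0.028 and 0.041 m and angle between the x axis of prop_f and the x axis of rack, either way round below 0.15 rad and x of prop_f_c2 in the frame of rack above 0.035 m) or (not (z of prop_f_c0 in the frame of prop_f below 0.0105 m) and x of prop_f in the frame of crate between -0.092 and 0.092 m and y of prop_f in the frame of crate between -0.077 and 0.077 m and z of prop_f in the frame of crate between 0 and 0.05 m)) and linear speed of each of prop_a, prop_b, prop_c, prop_d, prop_e, prop_f below 0.02 m/s and value of joint bar above 0.06 m); the robot touches nothing.
It fails at once if a bystander is shifted by more than 60 mm (distance of any of glaze_jar, tape, brush, spatula, bowl from where it was at the start of the episode above 0.06 m).
Of prop_a, prop_b, prop_c, prop_d, prop_e, prop_f only 3 to 5 are there at a start; the rules pass over those that are not, and their reading is None.
At some moment in a run one of prop_a, prop_b, prop_c, prop_d, prop_e, prop_f may be knocked a few centimetres aside while the robot is not near it.
It also fails if it takes over 210 s, if anything falls off the work surface, if the arm or the gripper's body presses on something with over 40 N, if the wrist force passes 120 N, or if a joint passes its speed limit or range.

## Working session

There is one attempt and no reset: what is moved stays moved. The work goes in short steps, Python scripts to look and compute and a shell command to move; the robot and the scene stay as the last step left them, time stands still between calls to the robot, and variables do not carry over. Pictures are saved under pics/ and viewed, at most 14 in all, crops included, and the job is handed in when it is done.

```bash
ls; mkdir -p pics; python3 - <<'E'
from workcell import env
import cv2
print(env.state())
for n in("top","side"):
    cv2.imwrite(f"pics/{n}0.png",env.grab_frame(n)); m=env.camera_model(n); print(n,m)
print(env.camera_model("wrist"))
E
```

```text
drive.py
pics
workcell.py
{'time_s': 0.0, 'qpos': array([-6.78954224e+01,  1.83516896e+01,  8.97074629e+01, -1.12298664e-03,
        7.20415647e+01, -1.14581843e+00]), 'qvel': array([ 0.0267415 , -0.08006649,  0.0845925 ,  0.05009692,  0.09872664,
       -0.0078682 ]), 'effort': array([-1.40004140e-03, -4.12478507e+01, -2.31973082e+01,  7.22318399e-02,
        4.56927123e-02, -1.72741925e-04]), 'ee_pos': array([ 226.78822275, -527.83982601,  213.11261663]), 'ee_rot': array([-1.79899282e+02, -9.46586799e-04,  2.32507424e+01]), 'force': array([1.10080979, 0.83871334, 0.25619363]), 'torque': array([-0.00179506, -0.02695652, -0.02063457]), 'gripper_force': 0.0, 'gripper_width': 91.4967281389972}
top {'fx': 554.9457022378995, 'fy': 554.9457022378995, 'cx': 327.7656596028048, 'cy': 233.89666897526737, 'T': array([[-1.64142829e-02,  9.93681106e-01, -1.11033472e-01,
         4.25618087e+02],
       [-9.99718883e-01, -1.82105839e-02, -1.51832111e-02,
         3.11314746e+01],
       [-1.71092543e-02,  1.10753037e-01,  9.93700678e-01
[... 316 characters left out ...]
 [-6.94678269e-02, -5.08506432e-01,  8.58251379e-01,
         9.59852827e+02],
       [-1.40553746e-03,  8.60378807e-01,  5.09653149e-01,
         6.35967900e+02],
       [ 0.00000000e+00,  0.00000000e+00,  0.00000000e+00,
         1.00000000e+00]])}
{'fx': 371.64829954431775, 'fy': 371.64829954431775, 'cx': 316.24921529135986, 'cy': 245.813995761469, 'T': array([[ 3.96340262e-01,  8.76673593e-01,  2.72686281e-01,
         3.05323691e+02],
       [-9.18102969e-01,  3.78828629e-01,  1.16515271e-01,
        -4.93107849e+02],
       [-1.15550866e-03, -2.96533777e-01,  9.55021667e-01,
         3.84556742e+02],
       [ 0.00000000e+00,  0.00000000e+00,  0.00000000e+00,
         1.00000000e+00]])}
```
View pics/top0.png

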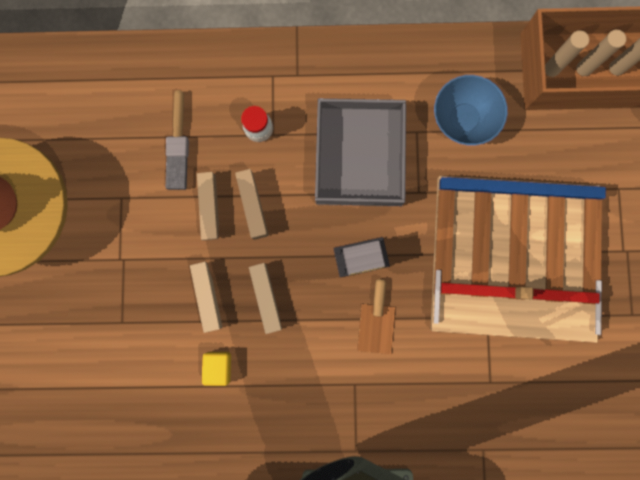

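View pics/side0.png

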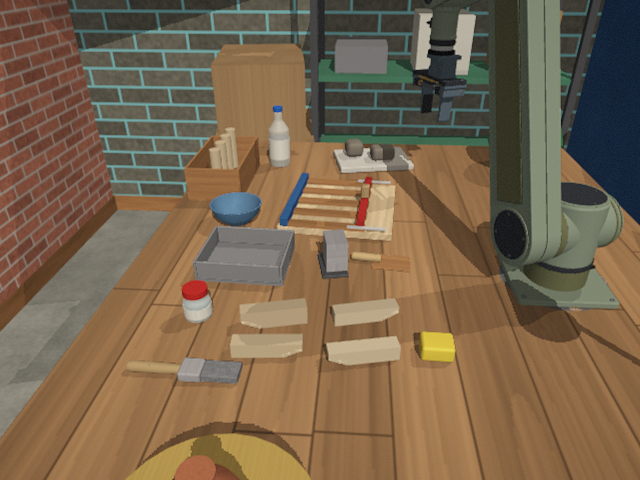

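The top view shows four props at about (207,205), (251,203), (205,297) and (265,298). The gauge is at (362,257), the crate at (361,152) and the rack at (520,260), with the blue stop up (+x) and the red bar at row 292, its handle at (524,293). In the side view the chamfers can be seen on the props' lower edges. Next I measure them.

```bash
cat > h.py <<'E'
import numpy as np, cv2
from workcell import env
def p2w(n,u,v,z,m=None):
    m=m or env.camera_model(n); x=(u-m["cx"])/m["fx"]; y=(v-m["cy"])/m["fy"]
    if n=="wrist":
        r=np.hypot(x,y); s=np.sin(r)/max(r,1e-9); d=np.array([x*s,-y*s,-np.cos(r)])
    else: d=np.array([x,-y,-1.])
    T=m["T"]; d=T[:3,:3]@d; o=T[:3,3]; return (o+d*(z-o[2])/d[2])
def w2p(n,P,m=None):
    m=m or env.camera_model(n); T=m["T"]; c=T[:3,:3].T@(np.array(P,float)-T[:3,3]); c=c*[1,-1,-1]
    if n=="wrist":
        t=np.arctan2(np.hypot(c[0],c[1]),c[2]); k=t/np.hypot(c[0],c[1])
    else: k=1/c[2]
    return m["cx"]+m["fx"]*c[0]*k, m["cy"]+m["fy"]*c[1]*k
E
python3 - <<'E'
from h import *
im=cv2.imread("pics/top0.png"); sd=cv2.imread("pics/side0.png")
hsv=cv2.cvtColor(im,cv2.COLOR_BGR2HSV)
for (u,v) in [(207,205),(251,203),(205,297),(265,298)]:
    print(hsv[v,u], hsv[v,u+22])
a=cv2.resize(im[150:360,170:420],None,fx=1.6*2,fy=1.6*2,interpolation=2)[:,:800][:600]
cv2.imwrite("pics/c1.png",a[:600])
cv2.imwrite("pics/c2.png",cv2.resize(sd[225:375,220:420],None,fx=4,fy=4,interpolation=2))
for n,u,v,z in [("jar",256,120,70),("handle",524,293,83),("tape",216,369,32),("gauge",365,257,80),("crate",361,150,50)]:
    print(n,p2w("top",u,v,z).round())
E
```

```text
[ 16  97 177] [ 13 143  82]
[ 15  97 169] [ 13 148 100]
[ 16  90 216] [ 13 142  72]
[ 16  87 187] [ 12 147  71]
jar [758. 179.  70.]
handle [ 425. -302.   83.]
tape [294. 260.  32.]
gauge [495. -20.  80.]
crate [701. -19.  50.]
```

View pics/c1.png

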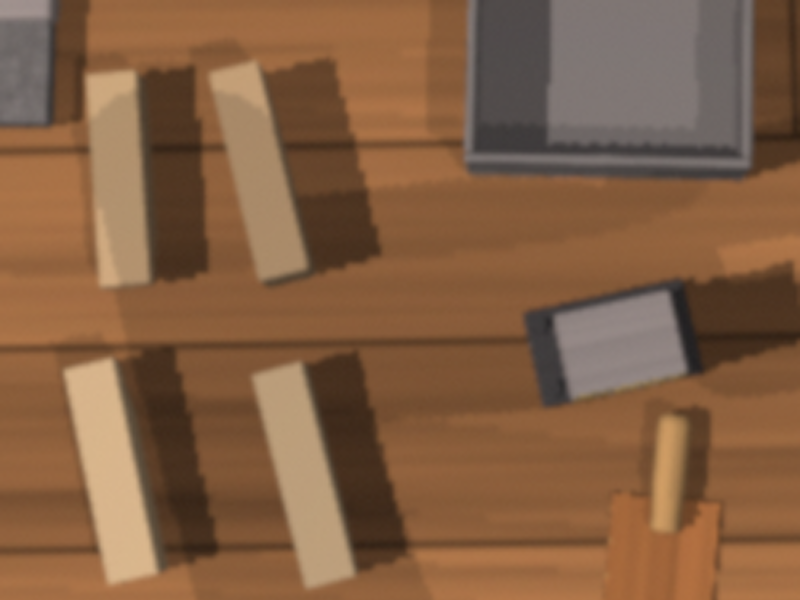

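View pics/c2.png

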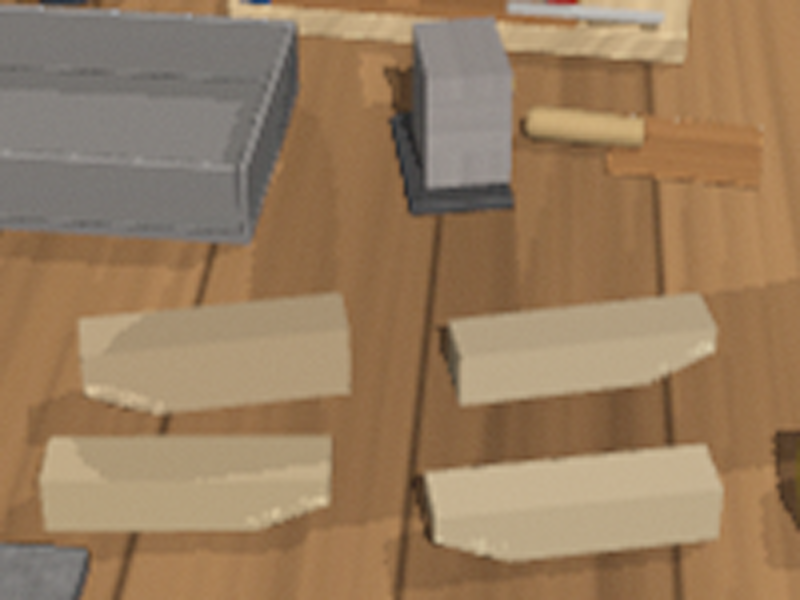

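The crops give clear top corners for each prop and for the gauge block. The gauge's foot sticks out on the far (+x) side, so its mouth faces -x, towards the spatula. Now I compute poses from these corners.

```bash
python3 - <<'E'
from h import *
def W(pts,z,s=3.2,o=(170,150)): return np.array([p2w("top",u/s+o[0],v/s+o[1],z) for u,v in pts])[:,:2]
def rep(n,c):
    # corners TL,TR,BR,BL in image: top=+x
    top=(c[0]+c[1])/2; bot=(c[3]+c[2])/2; l=(c[0]+c[3])/2; r=(c[1]+c[2])/2
    d=top-bot; w=l-r
    print(n,"ctr",c.mean(0).round(1),"len",np.linalg.norm(d).round(1),"wid",np.linalg.norm(w).round(1),"yawL",np.degrees(np.arctan2(d[1],d[0])).round(1),"yawW",np.degrees(np.arctan2(-w[0],w[1])).round(1))
for n,z,p in [("P1",30,[(86,73),(137,70),(151,285),(100,287)]),("P2",40,[(210,73),(257,62),(310,270),(262,282)]),
 ("P3",30,[(64,370),(115,358),(163,572),(108,584)]),("P4",30,[(253,375),(303,362),(356,575),(308,588)]),("gauge",80,[(553,318),(672,291),(690,373),(566,399)])]:
    rep(n,W(p,z))
rep("crate",W([(319,100),(405,100),(404,204),(316,203)],50,1,(0,0)))
rep("stop",W([(441,178),(606,186),(605,198),(440,189)],45,1,(0,0)))
rep("bar",W([(440,284),(600,292),(600,303),(440,294)],48,1,(0,0)))
rep("board",W([(440,178),(606,186),(598,341),(432,330)],20,1,(0,0)))
print("handle",p2w("top",524,293,83))
E
```

```text
P1 ctr [602.7 279.5] len 131.5 wid 30.9 yawL 4.1 yawW 1.7
P2 ctr [603.6 192.6] len 130.5 wid 29.1 yawL 13.9 yawW 12.7
P3 ctr [427.5 281.8] len 129.6 wid 32.1 yawL 12.7 yawW 11.8
P4 ctr [423.2 167.5] len 129.5 wid 29.9 yawL 14.1 yawW 13.8
gauge ctr [493.  -18.1] len 47.0 wid 70.4 yawL 9.4 yawW 11.3
crate ctr [698.6 -18.9] len 201.9 wid 165.7 yawL -2.4 yawW -1.5
stop ctr [ 622.9 -323.2] len 22.2 wid 310.1 yawL -8.0 yawW -4.2
bar ctr [ 424.7 -305.8] len 19.3 wid 293.7 yawL -3.2 yawW -4.0
board ctr [ 492.4 -316.7] len 294.7 wid 315.2 yawL -6.1 yawW -4.3
handle [ 425.02320742 -301.99150898   83.        ]
```

```bash
cat > plan.py <<'E'
import sys; from h import *
def plan(x,y,z,yaw,p=None,y0=None):
    s=env.state(); p=s["ee_pos"] if p is None else p; y0=s["ee_rot"][2] if y0 is None else y0
    a=np.radians(y0); d=np.array([x,y,z])-p
    t=[d[0]*np.cos(a)+d[1]*np.sin(a), d[0]*np.sin(a)-d[1]*np.cos(a), -d[2]]
    rz=-((yaw-y0+180)%360-180)
    print("trans",np.round(t,1),"rz",round(rz,1),"| rot",s["ee_rot"].round(1))
a=[float(v) for v in sys.argv[1:]]
for i in range(0,len(a),4): 
    q=a[i:i+4]
    plan(*q) if i==0 else plan(*q,p=np.array(a[i-4:i-1]),y0=a[i-1])
E
python3 plan.py 425 -304 190 -4 425 -304 51 -4
```

```text
trans [ 270.5 -127.4   23.2] rz 27.2 | rot [-179.9   -0.    23.2]
trans [  0.  -0. 139.] rz -0.0 | rot [-179.9   -0.    23.2]
```

Units first: shifts go in shares of 50 mm and turns go in units of 4 degrees. So 38.6 mm is 0.772, -18.2 mm is -0.364.

```bash
python3 drive.py '[[[0.772, -0.364, 0.066, 0, 0, 0], [0.772, -0.364, 0.066, 0, 0, 0], [0.772, -0.364, 0.066, 0, 0, 0], [0.772, -0.364, 0.066, 0, 0, 0], [0.772, -0.364, 0.066, 0, 0, 0], [0.772, -0.364, 0.066, 0, 0, 0], [0.772, -0.364, 0.066, 0, 0, 0]]]' 70 20; python3 drive.py '[[[0, 0, 0, 0, 0, 1.7], [0, 0, 0, 0, 0, 1.7], [0, 0, 0, 0, 0, 1.7], [0, 0, 0, 0, 0, 1.7], [0, 0, 0, 0, 0, 0]]]'; python3 - <<'E'
from h import *
m=env.camera_model("wrist"); cv2.imwrite("pics/w1.png",env.grab_frame("wrist")); np.save("w1.npy",m,allow_pickle=True)
E
python3 plan.py 425 -304 55 -4
```

```text
time_s: 0.8
ee_pos: [425.6, -303.0, 190.5]
ee_rot: [-180.0, 0.0, 23.2]
force: [1.1, -0.3, 0.3]
gripper_width: 69.6
gripper_force: 0.0
time_s: 1.3
ee_pos: [424.8, -304.4, 190.5]
ee_rot: [-180.0, 0.0, -3.9]
force: [0.1, -0.1, 0.6]
gripper_width: 70.0
gripper_force: 0.0
trans [  0.2  -0.4 135.5] rz 0.2 | rot [-180.     0.    -3.8]
```

View pics/w1.png

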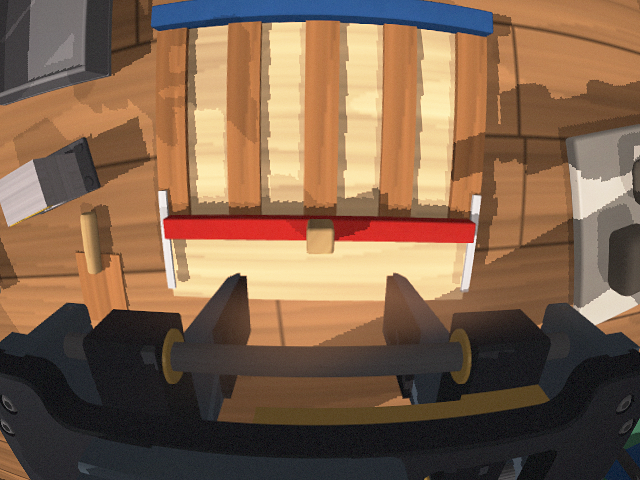

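The wrist view shows the bar handle at about (320,235) and the blue stop along rows 10–33. The lane floors are the pale strips at columns 205, 285, 360 and 437. I check these against the geometry.

```bash
python3 - <<'E'
from h import *
m=np.load("w1.npy",allow_pickle=True).item()
for n,u,v,z in [("handle front-top",320,253,48),("handle topface lo",320,229,83),("handle top hi",320,219,83),("barTL",165,217,48),("barTR",475,222,48),("stopL in top",153,27,48),("stopR in top",492,35,48),("stop mid",325,22,45)]:
    print(n,p2w("wrist",u,v,z,m).round(1))
for v in (60,180):
    print([p2w("wrist",u,v,28,m)[:2].round(1).tolist() for u in ([189,228,261,305,343,383,417,454] if v==60 else [188,232,260,307,343,386,417,456])])
# predicted
R=lambda x,y,o,a:np.array([o[0]+x*np.cos(a)-y*np.sin(a),o[1]+x*np.sin(a)+y*np.cos(a)])
E
```

```text
handle front-top [ 405.7 -304.9   48. ]
handle topface lo [ 436.9 -306.6   83. ]
handle top hi [ 444.8 -307.1   83. ]
barTL [ 449.3 -165.7   48. ]
barTR [ 425.8 -449.9   48. ]
stopL in top [ 625.1 -171.    48. ]
stopR in top [ 599.2 -472.1   48. ]
stop mid [ 607.5 -322.4   45. ]
[[591.4, -197.5], [585.3, -234.4], [581.4, -264.3], [577.6, -303.1], [575.6, -336.5], [574.7, -372.2], [575.0, -403.7], [576.4, -439.9]]
[[478.8, -186.0], [474.5, -228.8], [472.1, -254.8], [468.8, -297.4], [466.8, -329.8], [464.7, -369.1], [463.6, -398.5], [462.5, -437.5]]
```

To row units: 40 mm is 0.8, 2 mm is 0.04.

```bash
python3 drive.py '[[[0.02, 0.04, 0.6, 0, 0, 0], [0.02, 0, 0.8, 0, 0, 0], [0, 0, 0.8, 0, 0, 0], [0, 0, 0.52, 0, 0, 0], [0, 0, 0.04, 0, 0, 0]]]' 50; python3 drive.py '[[[0, 0, 0, 0, 0, 0], [0, 0, 0, 0, 0, 0], [0, 0, 0, 0, 0, 0], [0, 0, 0, 0, 0, 0]]]' 0 25;  python3 drive.py '[[[-0.16, 0, 0, 0, 0, 0], [-0.16, 0, 0, 0, 0, 0], [-0.12, 0, 0, 0, 0, 0], [-0.1, 0, 0, 0, 0, 0], [0, 0, 0, 0, 0, 0]]]'; python3 drive.py '[[[-0.06, 0, 0, 0, 0, 0], [-0.04, 0, 0, 0, 0, 0], [0, 0, 0, 0, 0, 0]]]'
```

```text
time_s: 1.85
ee_pos: [424.7, -305.3, 49.7]
ee_rot: [-179.8, 0.4, -3.8]
force: [-0.2, 1.0, 0.6]
gripper_width: 49.9
gripper_force: 0.0
time_s: 2.25
ee_pos: [427.5, -307.5, 54.2]
ee_rot: [179.9, -0.1, -3.9]
force: [-1.0, 0.5, 4.4]
gripper_width: 22.1
gripper_force: 25.0
time_s: 2.75
ee_pos: [399.4, -305.1, 54.2]
ee_rot: [179.9, -0.1, -4.0]
force: [-0.8, 0.4, 7.5]
gripper_width: 22.0
gripper_force: 25.0
time_s: 3.05
ee_pos: [396.0, -304.9, 54.2]
ee_rot: [179.9, -0.2, -4.0]
force: [4.2, 2.7, 6.3]
gripper_width: 22.1
gripper_force: 25.0
```

```bash
python3 drive.py '[[[-0.06, 0, 0, 0, 0, 0], [0, 0, 0, 0, 0, 0]]]'; python3 drive.py '[[[-0.06, 0, 0, 0, 0, 0], [0, 0, 0, 0, 0, 0]]]'
```

```text
time_s: 3.25
ee_pos: [395.9, -304.9, 54.2]
ee_rot: [179.9, -0.6, -4.1]
force: [13.0, 4.0, 1.0]
gripper_width: 21.6
gripper_force: 25.0
time_s: 3.45
ee_pos: [395.7, -304.9, 54.3]
ee_rot: [179.9, -0.9, -4.2]
force: [20.4, 5.5, -3.7]
gripper_width: 21.8
gripper_force: 25.0
```

To row units: 5 mm is 0.1.

```bash
python3 drive.py '[[[0.1, 0, 0, 0, 0, 0], [0, 0, 0, 0, 0, 0]]]' 60 40; python3 drive.py '[[[0, 0, -0.6, 0, 0, 0], [0, 0, -0.9, 0, 0, 0], [0, 0, -0.9, 0, 0, 0], [0, 0, -0.6, 0, 0, 0], [0, 0, 0, 0, 0, 0]]]' 60; python3 plan.py 400 -36 210 11
```

```text
time_s: 3.65
ee_pos: [393.3, -304.3, 52.7]
ee_rot: [180.0, 0.1, -3.9]
force: [-0.3, -1.0, -0.8]
gripper_width: 35.1
gripper_force: 0.0
time_s: 4.15
ee_pos: [394.8, -306.1, 207.1]
ee_rot: [179.7, -0.4, -3.9]
force: [0.2, 0.4, -0.7]
gripper_width: 59.9
gripper_force: 0.0
trans [ -13.4 -269.8   -2.9] rz -14.9 | rot [179.7  -0.4  -3.9]
```

To row units: -40 mm is -0.8, -30 mm is -0.6.

```bash
python3 drive.py '[[[-0.04, -0.8, 0, 0, 0, 0], [-0.04, -0.8, 0, 0, 0, 0], [-0.04, -0.8, 0, 0, 0, 0], [-0.04, -0.8, 0, 0, 0, 0], [-0.04, -0.8, -0.02, 0, 0, 0], [-0.04, -0.8, -0.02, 0, 0, 0], [-0.02, -0.6, -0.02, 0, 0, 0]]]' 91; python3 drive.py '[[[0, 0, 0, 0, 0, -1.875], [0, 0, 0, 0, 0, -1.85], [0, 0, 0, 0, 0, 0], [0, 0, 0, 0, 0, 0]]]'; python3 - <<'E'
from h import *
print(env.state()["ee_pos"],env.state()["ee_rot"])
m=env.camera_model("wrist"); cv2.imwrite("pics/w2.png",env.grab_frame("wrist")); np.save("w2.npy",m,allow_pickle=True)
E
```

```text
time_s: 4.85
ee_pos: [397.4, -32.6, 204.4]
ee_rot: [180.0, 0.2, -3.9]
force: [0.8, -0.2, 0.0]
gripper_width: 90.8
gripper_force: 0.0
time_s: 5.25
ee_pos: [398.5, -34.5, 204.9]
ee_rot: [-180.0, 0.1, 10.8]
force: [0.6, -0.5, 0.3]
gripper_width: 90.8
gripper_force: 0.0
[398.48739473 -34.46528272 204.89088076] [-1.79989157e+02  1.38860374e-01  1.07866253e+01]
```

View pics/w2.png

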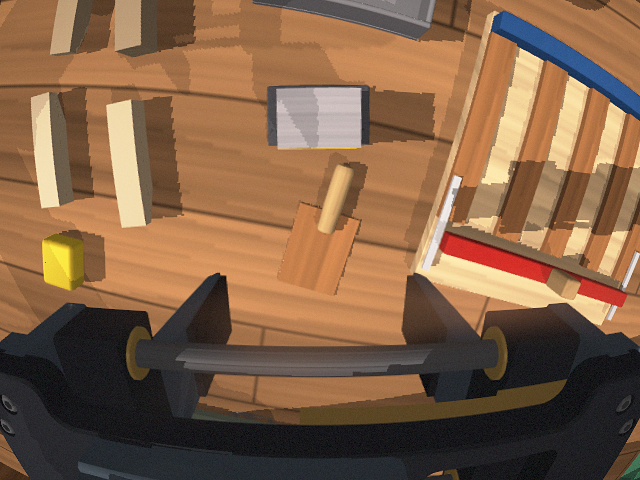

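The gauge's top face spans columns 277–361 and rows 88–149, square to the tool. The mouth edge at row 149 faces the robot, with the yellow rim just visible.

```bash
python3 - <<'E'
from h import *
m=np.load("w2.npy",allow_pickle=True).item()
c=np.array([p2w("wrist",u,v,80,m)[:2] for u,v in [(277,88.5),(361,87),(362,148.5),(277.5,149.5)]]); print(c.round(1))
f=c[2]-c[3]; b=c[1]-c[0]; print(np.linalg.norm(f),np.linalg.norm(b), np.degrees(np.arctan2(f[0],-f[1])),np.degrees(np.arctan2(b[0],-b[1])))
print("front mid",(c[2]+c[3])/2,"ctr",c.mean(0))
l=(c[0]+c[1]-c[2]-c[3])/2; print(np.linalg.norm(l),np.degrees(np.arctan2(l[1],l[0])))
for P in [[(107,101),(137,98),(152,225),(122,227)],]:
    q=np.array([p2w("wrist",u,v,30,m)[:2] for u,v in P]); print("P4",q.mean(0),np.linalg.norm(q[0]-q[3]))
E
python3 plan.py 423 167 150 14
```

```text
[[512.4  20. ]
 [526.1 -44.3]
 [477.8 -54.8]
 [464.3  10.7]]
66.89231235848806 65.67619248839502 11.665921785854726 12.068549739009459
front mid [471.05279776 -22.04363825] ctr [495.13683657 -17.09572727]
49.17408865585529 11.609513958461143
P4 [426.1643155  166.44550853] 133.4474565613078
trans [  61.6 -193.4   55.1] rz -3.2 | rot [-1.80e+02  1.00e-01  1.08e+01]
```

To row units: 20 mm is 0.4, -28 mm is -0.56, -3.2 degrees is -0.8.

```bash
python3 drive.py '[[[0.18, -0.55, 0, 0, 0, 0], [0.18, -0.55, 0, 0, 0, 0], [0.18, -0.55, 0, 0, 0, 0], [0.18, -0.55, 0, 0, 0, 0], [0.18, -0.55, 0.2, 0, 0, 0], [0.18, -0.55, 0.4, 0, 0, 0], [0.16, -0.56, 0.5, 0, 0, -0.8], [0, 0, 0, 0, 0, 0]]]' 91 40; python3 plan.py 424 167 13 14
```

```text
time_s: 6.1
ee_pos: [421.9, 168.3, 147.7]
ee_rot: [180.0, 0.4, 14.2]
force: [-1.4, -0.7, 0.4]
gripper_width: 90.5
gripper_force: 0.0
trans [  1.7   1.7 134.7] rz 0.2 | rot [180.    0.4  14.2]
```

To row units: 40 mm is 0.8, 35 mm is 0.7.

```bash
python3 drive.py '[[[0.03, 0.03, 0.8, 0, 0, 0], [0, 0, 0.8, 0, 0, 0], [0, 0, 0.7, 0, 0, 0], [0, 0, 0.34, 0, 0, 0], [0, 0, 0.04, 0, 0, 0], [0, 0, 0, 0, 0, 0], [0, 0, 0, 0, 0, 0]]]' 60 40; python3 drive.py '[[[0, 0, 0, 0, 0, 0], [0, 0, 0, 0, 0, 0], [0, 0, 0, 0, 0, 0], [0, 0, 0, 0, 0, 0]]]' 0 40; python3 plan.py 424 167 45 14
```

```text
time_s: 6.8
ee_pos: [426.8, 165.9, 18.1]
ee_rot: [-180.0, -0.2, 14.1]
force: [-0.4, -0.1, 0.1]
gripper_width: 60.0
gripper_force: 0.0
time_s: 7.2
ee_pos: [425.8, 166.3, 17.2]
ee_rot: [-180.0, -0.1, 14.1]
force: [-0.9, 1.0, 1.6]
gripper_width: 30.8
gripper_force: 0.7
trans [ -1.5  -1.1 -27.8] rz 0.1 | rot [-1.80e+02 -1.00e-01  1.41e+01]
```

```bash
python3 drive.py '[[[0, 0, 0.02, 0, 0, 0], [0, 0, 0.06, 0, 0, 0], [0, 0, 0, 0, 0, 0]]]' 45 40; python3 drive.py '[[[0, 0, 0, 0, 0, 0], [0, 0, 0, 0, 0, 0], [0, 0, 0, 0, 0, 0], [0, 0, 0, 0, 0, 0], [0, 0, 0, 0, 0, 0]]]' 0 40; python3 drive.py '[[[0, 0, -0.2, 0, 0, 0], [0, 0, -0.4, 0, 0, 0], [0, 0, -0.6, 0, 0, 0], [0, 0, -0.2, 0, 0, 0], [0, 0, 0, 0, 0, 0], [0, 0, 0, 0, 0, 0]]]';python3 plan.py 388 -39.2 83 11.7 388 -39.2 45 11.7
```

```text
time_s: 7.5
ee_pos: [425.2, 165.8, 12.4]
ee_rot: [180.0, 0.1, 14.2]
force: [0.2, -0.4, 0.2]
gripper_width: 44.7
gripper_force: 0.0
time_s: 8.0
ee_pos: [425.6, 166.0, 12.8]
ee_rot: [180.0, -0.0, 14.1]
force: [0.2, 1.8, -2.3]
gripper_width: 29.7
gripper_force: 40.0
time_s: 8.6
ee_pos: [424.8, 165.7, 82.2]
ee_rot: [180.0, 0.1, 14.2]
force: [-0.4, 0.9, -2.9]
gripper_width: 29.6
gripper_force: 40.0
trans [-85.8 189.7  -0.8] rz 2.5 | rot [1.80e+02 1.00e-01 1.42e+01]
trans [ 0.  0. 38.] rz -0.0 | rot [1.80e+02 1.00e-01 1.42e+01]
```

To row units: 10 mm is 0.2, -43 mm is -0.86, 2.4 degrees is 0.6.

```bash
python3 drive.py '[[[-0.86, 0.2, 0, 0, 0, 0], [-0.86, 0.72, 0, 0, 0, 0], [0, 0.72, 0, 0, 0, 0], [0, 0.72, 0, 0, 0, 0], [0, 0.72, 0, 0, 0, 0], [0, 0.72, 0, 0, 0, 0], [0, 0, 0, 0, 0, 0.6], [0, 0, 0, 0, 0, 0]]]';  python3 drive.py '[[[0, 0, 0, 0, 0, 0], [0, 0, 0, 0, 0, 0]]]'; python3 plan.py 388 -39.2 45.8 11.7
```

```text
time_s: 9.4
ee_pos: [391.2, -35.1, 81.6]
ee_rot: [-179.9, 0.2, 11.6]
force: [0.5, -0.8, -2.6]
gripper_width: 29.9
gripper_force: 40.0
time_s: 9.6
ee_pos: [391.5, -33.7, 82.3]
ee_rot: [-180.0, 0.1, 11.8]
force: [-0.9, -0.1, -3.1]
gripper_width: 29.8
gripper_force: 40.0
trans [-4.5  4.6 36.5] rz 0.1 | rot [-1.80e+02  1.00e-01  1.18e+01]
```

To row units: 16 mm is 0.32, 10 mm is 0.2.

```bash
python3 drive.py '[[[-0.08, 0.08, 0.2, 0, 0, 0], [0, 0.012, 0.32, 0, 0, 0], [0, 0, 0.2, 0, 0, 0], [0, 0, 0, 0, 0, 0], [0, 0, 0, 0, 0, 0], [0, 0, 0, 0, 0, 0]]]'; python3 - <<'E'
from h import *
m=env.camera_model("wrist"); cv2.imwrite("pics/w3.png",env.grab_frame("wrist")[60:420]); np.save("w3.npy",m,allow_pickle=True); 
E
python3 plan.py 388 -39.2 45.8 11.7
```

```text
time_s: 10.2
ee_pos: [389.8, -39.6, 47.3]
ee_rot: [180.0, -0.1, 11.8]
force: [0.1, 0.7, -3.2]
gripper_width: 29.6
gripper_force: 40.0
trans [-1.6 -0.8  1.6] rz 0.1 | rot [ 1.80e+02 -1.00e-01  1.18e+01]
```

View pics/w3.png

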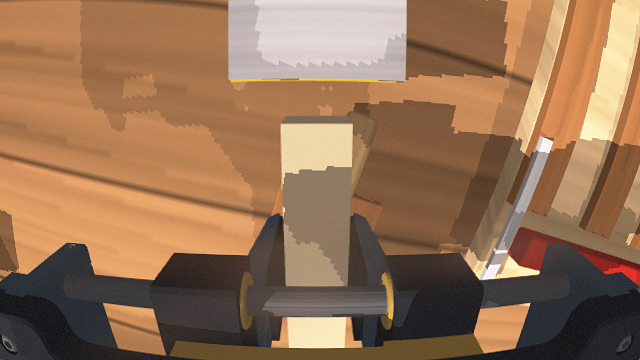

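The prop (cols 281–353) is centred on the block (cols 229–407) and square to it. Push in gently.

```bash
python3 - <<'E'
from h import *
m=np.load("w3.npy",allow_pickle=True).item()
u=np.array([.979,.203])
print("tip s",p2w("wrist",317,183,62,m)[:2]@u,"mouth s",p2w("wrist",318,140,80,m)[:2]@u, "tcp s",env.state()["ee_pos"][:2]@u)
E
python3 drive.py '[[[0.12, 0, 0.01, 0, 0, 0], [0.12, 0, 0.01, 0, 0, 0], [0.06, 0, 0, 0, 0, 0], [0, 0, 0, 0, 0, 0]]]'
python3 drive.py '[[[0.06, 0, 0, 0, 0, 0], [0.06, 0, 0, 0, 0, 0], [0, 0, 0, 0, 0, 0]]]'
python3 drive.py '[[[0.06, 0, 0, 0, 0, 0], [0.06, 0, 0, 0, 0, 0], [0, 0, 0, 0, 0, 0]]]'
```

```text
tip s 438.3194491830691 mouth s 456.843585830558 tcp s 373.52028991695954
time_s: 10.65
ee_pos: [404.8, -36.6, 45.9]
ee_rot: [180.0, -0.0, 11.8]
force: [-1.0, 0.9, -3.1]
gripper_width: 29.8
gripper_force: 40.0
time_s: 10.95
ee_pos: [410.3, -35.4, 45.9]
ee_rot: [180.0, -0.0, 11.8]
force: [-1.0, -0.0, -2.3]
gripper_width: 29.5
gripper_force: 40.0
time_s: 11.25
ee_pos: [416.3, -34.2, 45.9]
ee_rot: [180.0, -0.0, 11.8]
force: [0.4, 0.2, -2.9]
gripper_width: 30.0
gripper_force: 40.0
```

To row units: 3 mm is 0.06.

```bash
python3 drive.py '[[[0.06, 0, 0, 0, 0, 0], [0.06, 0, 0, 0, 0, 0], [0, 0, 0, 0, 0, 0]]]'
python3 drive.py '[[[0.04, 0, 0, 0, 0, 0], [0.04, 0, 0, 0, 0, 0], [0, 0, 0, 0, 0, 0]]]';python3 drive.py '[[[0.04, 0, 0, 0, 0, 0], [0.04, 0, 0, 0, 0, 0], [0, 0, 0, 0, 0, 0]]]'
```

```text
time_s: 11.55
ee_pos: [422.2, -33.0, 45.9]
ee_rot: [180.0, -0.0, 11.8]
force: [0.3, -0.2, -3.3]
gripper_width: 29.5
gripper_force: 40.0
time_s: 11.85
ee_pos: [425.6, -32.1, 45.8]
ee_rot: [180.0, -0.0, 11.8]
force: [-0.9, 0.3, -2.5]
gripper_width: 29.7
gripper_force: 40.0
time_s: 12.15
ee_pos: [425.9, -31.5, 45.1]
ee_rot: [-179.9, 0.4, 11.8]
force: [-5.9, -2.5, -0.5]
gripper_width: 29.5
gripper_force: 40.0
```

Stopped at about 18 mm: P4 (at 424,167) is sound and its +x end is square, so it must be flipped before placing. Back out and go to lane +105.

To row units: -40 mm is -0.8, -30 mm is -0.6.

```bash
python3 drive.py '[[[-0.2, 0, 0, 0, 0, 0], [-0.6, 0, 0, 0, 0, 0], [-0.6, 0, 0, 0, 0, 0], [0, 0, -0.4, 0, 0, 0], [0, 0, -0.8, 0, 0, 0], [0, 0, -0.8, 0, 0, 0], [0, 0, 0, 0, 0, 0]]]'; python3 drive.py '[[[0, 0, 0, 0, 0, -2.05], [0, 0, 0, 0, 0, -2.05], [0, 0, 0, 0, 0, -2.05], [0, 0, 0, 0, 0, -2.05], [0, 0, 0, 0, 0, -2.05], [0, 0, 0, 0, 0, -2.05], [0, 0, 0, 0, 0, -2.05], [0, 0, 0, 0, 0, -2.05]]]'; python3 drive.py '[[[0, 0, 0, 0, 0, -2.05], [0, 0, 0, 0, 0, -2.05], [0, 0, 0, 0, 0, -2.05], [0, 0, 0, 0, 0, -2.05], [0, 0, 0, 0, 0, -2.05], [0, 0, 0, 0, 0, -2.05], [0, 0, 0, 0, 0, -2.05], [0, 0, 0, 0, 0, -2.05]]]';python3 drive.py '[[[0, 0, 0, 0, 0, -2.05], [0, 0, 0, 0, 0, -2.05], [0, 0, 0, 0, 0, -2.05], [0, 0, 0, 0, 0, -2.05], [0, 0, 0, 0, 0, 0], [0, 0, 0, 0, 0, 0]]]';python3 plan.py 525.7 -211 150 175.8
```

```text
time_s: 12.85
ee_pos: [364.8, -46.3, 150.5]
ee_rot: [179.7, -0.7, 11.7]
force: [0.3, 0.3, -2.8]
gripper_width: 29.9
gripper_force: 40.0
time_s: 13.65
ee_pos: [360.1, -45.5, 144.7]
ee_rot: [-179.9, -0.0, 77.7]
force: [0.6, -0.1, -2.0]
gripper_width: 29.8
gripper_force: 40.0
time_s: 14.45
ee_pos: [360.1, -45.5, 144.7]
ee_rot: [-180.0, -0.1, 143.3]
force: [0.8, -0.5, -2.8]
gripper_width: 29.6
gripper_force: 40.0
time_s: 15.05
ee_pos: [360.3, -45.5, 145.2]
ee_rot: [180.0, -0.0, 175.6]
force: [-0.3, 0.2, -1.8]
gripper_width: 29.7
gripper_force: 40.0
trans [-177.7 -152.3   -4.8] rz -0.2 | rot [180.   -0.  175.6]
```

To row units: -36 mm is -0.72, -34 mm is -0.68.

```bash
python3 drive.py '[[[-0.72, -0.6, -0.02, 0, 0, 0], [-0.72, -0.6, -0.02, 0, 0, 0], [-0.72, -0.6, -0.02, 0, 0, 0], [-0.72, -0.6, -0.02, 0, 0, 0], [-0.68, -0.64, -0.02, 0, 0, 0], [0, 0, 0, 0, 0, 0], [0, 0, 0, 0, 0, 0]]]';python3 plan.py 525.7 -211 37 175.8
```

```text
time_s: 15.75
ee_pos: [526.8, -210.7, 149.5]
ee_rot: [179.9, -0.1, 175.6]
force: [-1.1, 0.5, -2.5]
gripper_width: 29.5
gripper_force: 40.0
trans [  1.   -0.4 112.5] rz -0.2 | rot [ 1.799e+02 -1.000e-01  1.756e+02]
```

```bash
python3 drive.py '[[[0.02, 0, 0.7, 0, 0, 0], [0, 0, 0.8, 0, 0, 0], [0, 0, 0.5, 0, 0, 0], [0, 0, 0.16, 0, 0, 0], [0, 0, 0.08, 0, 0, 0], [0, 0, 0, 0, 0, 0], [0, 0, 0, 0, 0, 0]]]';python3 drive.py '[[[0, 0, 0.04, 0, 0, 0], [0, 0, 0, 0, 0, 0]]]'
```

```text
time_s: 16.45
ee_pos: [527.0, -210.5, 40.4]
ee_rot: [-179.9, 0.2, 175.7]
force: [-0.3, 0.2, -1.8]
gripper_width: 30.0
gripper_force: 40.0
time_s: 16.65
ee_pos: [526.3, -210.4, 37.5]
ee_rot: [-180.0, 0.1, 175.7]
force: [0.5, -0.2, -2.6]
gripper_width: 29.9
gripper_force: 40.0
```

To row units: 2 mm is 0.04.

```bash
python3 drive.py '[[[0, 0, 0.04, 0, 0, 0], [0, 0, 0, 0, 0, 0], [0, 0, 0, 0, 0, 0]]]';python3 drive.py '[[[0, 0, 0.03, 0, 0, 0], [0, 0, 0, 0, 0, 0], [0, 0, 0, 0, 0, 0]]]'; python3 drive.py '[[[0, 0, 0.02, 0, 0, 0], [0, 0, 0, 0, 0, 0], [0, 0, 0, 0, 0, 0]]]'
```

```text
time_s: 16.95
ee_pos: [526.0, -210.3, 34.8]
ee_rot: [-180.0, -0.0, 175.7]
force: [-0.4, -0.1, -2.7]
gripper_width: 29.7
gripper_force: 40.0
time_s: 17.25
ee_pos: [526.0, -210.3, 33.3]
ee_rot: [-180.0, -0.0, 175.8]
force: [-0.7, -0.4, -2.0]
gripper_width: 30.0
gripper_force: 40.0
time_s: 17.55
ee_pos: [526.2, -210.4, 32.8]
ee_rot: [-180.0, 0.0, 175.7]
force: [-1.8, 0.6, 1.6]
gripper_width: 29.9
gripper_force: 40.0
```

Units first: shifts go in shares of 50 mm and turns go in units of 4 degrees. So -40 mm is -0.8, -30 mm is -0.6.

```bash
python3 drive.py '[[[0, 0, 0, 0, 0, 0], [0, 0, 0, 0, 0, 0]]]' 41; python3 drive.py '[[[0, 0, -0.3, 0, 0, 0], [0, 0, -0.6, 0, 0, 0], [0, 0, -0.8, 0, 0, 0], [0, 0, -0.8, 0, 0, 0], [0, 0, 0, 0, 0, 0], [0, 0, 0, 0, 0, 0]]]'; python3 - <<'E'
from h import *
m=env.camera_model("wrist"); cv2.imwrite("pics/w4.png",env.grab_frame("wrist")); cv2.imwrite("pics/t4.png",env.grab_frame("top"))
a=cv2.imread("pics/top0.png"); b=cv2.imread("pics/t4.png"); d=cv2.absdiff(a,b).max(2)
for n,(u,v) in dict(P1=(207,205),P2=(251,203),P3=(205,297)).items(): print(n,(d[v-35:v+35,u-20:u+20]>40).sum())
E
python3 plan.py 427.5 281.5 150 -167.6
```

```text
time_s: 17.75
ee_pos: [526.3, -210.4, 32.4]
ee_rot: [-180.0, 0.0, 175.8]
force: [-0.0, 0.5, 0.0]
gripper_width: 40.7
gripper_force: 0.0
time_s: 18.35
ee_pos: [526.4, -210.4, 158.1]
ee_rot: [-180.0, 0.1, 175.7]
force: [-0.3, 0.4, -1.4]
gripper_width: 41.0
gripper_force: 0.0
P1 0
P2 55
P3 0
trans [133.8 482.8   6. ] rz -16.7 | rot [ 1.800e+02 -1.000e-01  1.757e+02]
```

View pics/w4.png

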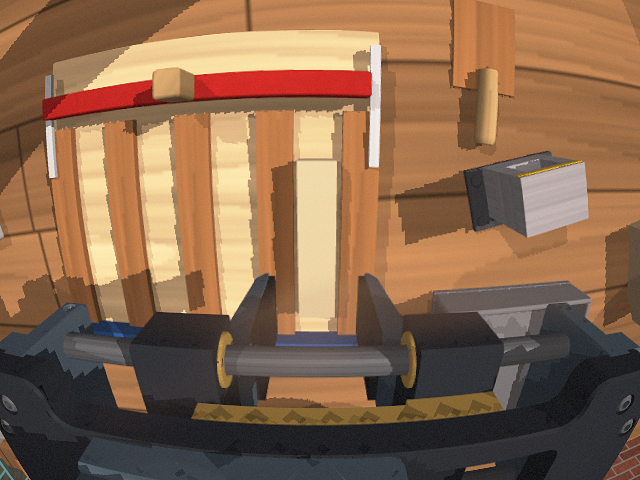

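P4 lies squarely in the rightmost lane of this flipped view (cols 297–337), and the bar is right back. Next is P3.

```bash
python3 drive.py '[[[0.22, 0.8, 0, 0, 0, 0], [0.22, 0.8, 0, 0, 0, 0], [0.22, 0.8, 0, 0, 0, 0], [0.22, 0.8, 0, 0, 0, 0], [0.22, 0.8, 0, 0, 0, 0], [0.22, 0.8, 0, 0, 0, 0], [0.22, 0.8, 0, 0, 0, 0], [0.22, 0.8, 0, 0, 0, 0]]]' 80; python3 drive.py '[[[0.22, 0.8, 0, 0, 0, 0], [0.22, 0.8, 0, 0, 0, 0], [0.24, 0.82, 0.04, 0, 0, 0], [0.24, 0.82, 0.08, 0, 0, 0], [0, 0, 0, 0, 0, -2.1], [0, 0, 0, 0, 0, -2.075], [0, 0, 0, 0, 0, 0], [0, 0, 0, 0, 0, 0]]]'; python3 plan.py 427.5 281.5 13 -167.6
```

```text
time_s: 19.25
ee_pos: [460.4, 116.7, 155.7]
ee_rot: [-179.9, -0.2, 175.7]
force: [0.3, 0.2, 0.0]
gripper_width: 79.7
gripper_force: 0.0
time_s: 20.05
ee_pos: [427.6, 279.9, 150.1]
ee_rot: [-179.9, -0.1, -167.7]
force: [0.4, 0.1, 0.5]
gripper_width: 80.2
gripper_force: 0.0
trans [ -0.3   1.6 137.1] rz -0.1 | rot [-1.799e+02 -1.000e-01 -1.677e+02]
```

To row units: 4 mm is 0.08, -1 mm is -0.02.

```bash
python3 drive.py '[[[-0.02, 0.01, 0.8, 0, 0, 0], [0, 0, 0.8, 0, 0, 0], [0, 0, 0.7, 0, 0, 0], [0, 0, 0.32, 0, 0, 0], [0, 0, 0.08, 0, 0, 0], [0, 0, 0.04, 0, 0, 0], [0, 0, 0, 0, 0, 0], [0, 0, 0, 0, 0, 0]]]' 60 40; python3 drive.py '[[[0, 0, 0, 0, 0, 0], [0, 0, 0, 0, 0, 0], [0, 0, 0, 0, 0, 0], [0, 0, 0, 0, 0, 0], [0, 0, 0, 0, 0, 0]]]' 0 40;  python3 drive.py '[[[0, 0, -0.2, 0, 0, 0], [0, 0, -0.6, 0, 0, 0], [0, 0, -0.6, 0, 0, 0], [0, 0, -0.2, 0, 0, 0], [0, 0, 0, 0, 0, 0], [0, 0, 0, 0, 0, 0]]]';python3 plan.py 345 281 90 -168.3 345 -47.3 90 -168.3 388 -38.6 45.8 -168.3
```

```text
time_s: 20.85
ee_pos: [429.8, 281.4, 15.4]
ee_rot: [180.0, 0.1, -167.6]
force: [-0.3, -0.7, -0.9]
gripper_width: 60.2
gripper_force: 0.0
time_s: 21.35
ee_pos: [429.2, 281.3, 14.6]
ee_rot: [180.0, 0.0, -167.6]
force: [-0.1, 1.5, 2.1]
gripper_width: 29.9
gripper_force: 40.0
time_s: 21.95
ee_pos: [428.2, 280.4, 93.4]
ee_rot: [-180.0, -0.1, -167.5]
force: [-0.0, -0.3, -3.1]
gripper_width: 29.7
gripper_force: 40.0
trans [81.1 18.5  3.4] rz 0.8 | rot [-1.800e+02 -1.000e-01 -1.675e+02]
trans [  66.6 -321.5   -0. ] rz -0.0 | rot [-1.800e+02 -1.000e-01 -1.675e+02]
trans [-43.9  -0.2  44.2] rz -0.0 | rot [-1.800e+02 -1.000e-01 -1.675e+02]
```

To row units: 18.5 mm is 0.37, 18 mm is 0.36, 0.8 degrees is 0.2.

```bash
python3 drive.py '[[[0.37, -0.76, 0, 0, 0, 0], [0.37, -0.76, 0, 0, 0, 0], [0.37, -0.76, 0, 0, 0, 0], [0.37, -0.76, 0, 0, 0, 0], [0.37, -0.76, 0, 0, 0, 0], [0.37, -0.76, 0, 0, 0, 0], [0.37, -0.76, 0, 0, 0, 0], [0.36, -0.74, 0, 0, 0, 0.2]]]'; python3 drive.py '[[[0, 0, 0.4, 0, 0, 0], [0, 0, 0.4, 0, 0, 0], [0, 0, 0, 0, 0, 0], [0, 0, 0, 0, 0, 0]]]'; python3 plan.py 388 -39 47.6 -168.3
```

```text
time_s: 22.75
ee_pos: [348.4, -47.9, 93.1]
ee_rot: [179.9, -0.2, -168.3]
force: [0.9, -0.9, -2.6]
gripper_width: 29.8
gripper_force: 40.0
time_s: 23.15
ee_pos: [349.4, -46.5, 53.7]
ee_rot: [179.9, -0.2, -168.3]
force: [0.3, -0.3, -3.3]
gripper_width: 29.6
gripper_force: 40.0
trans [-39.3  -0.5   6.1] rz -0.0 | rot [ 179.9   -0.2 -168.3]
```

To row units: -13 mm is -0.26, -12 mm is -0.24.

```bash
python3 drive.py '[[[-0.26, 0, 0.06, 0, 0, 0], [-0.26, -0.01, 0.06, 0, 0, 0], [-0.24, 0, 0, 0, 0, 0], [0, 0, 0, 0, 0, 0], [-0.16, 0, 0, 0, 0, 0], [-0.08, 0, 0, 0, 0, 0], [0, 0, 0, 0, 0, 0]]]'; python3 plan.py 400 -36.7 47.6 -168.3;
python3 drive.py '[[[-0.06, 0, 0, 0, 0, 0], [-0.06, 0, 0, 0, 0, 0], [0, 0, 0, 0, 0, 0]]]'
python3 drive.py '[[[-0.06, 0, 0, 0, 0, 0], [-0.06, 0, 0, 0, 0, 0], [0, 0, 0, 0, 0, 0]]]'
```

```text
time_s: 23.85
ee_pos: [400.1, -37.0, 48.5]
ee_rot: [-180.0, 0.0, -168.3]
force: [-0.4, 0.1, -1.8]
gripper_width: 29.7
gripper_force: 40.0
trans [0.  0.3 0.9] rz -0.0 | rot [-180.     0.  -168.3]
time_s: 24.15
ee_pos: [405.7, -35.9, 48.4]
ee_rot: [-180.0, 0.0, -168.4]
force: [0.0, -0.6, -2.6]
gripper_width: 29.8
gripper_force: 40.0
time_s: 24.45
ee_pos: [411.8, -34.6, 48.4]
ee_rot: [-180.0, 0.0, -168.3]
force: [0.2, 0.4, -2.7]
gripper_width: 29.7
gripper_force: 40.0
```

To row units: -3 mm is -0.06, 0.4 mm is 0.008.

```bash
python3 drive.py '[[[-0.06, 0, 0.008, 0, 0, 0], [-0.06, 0, 0, 0, 0, 0], [-0.06, 0, 0, 0, 0, 0], [0, 0, 0, 0, 0, 0]]]'
python3 drive.py '[[[-0.06, 0, 0, 0, 0, 0], [-0.06, 0, 0, 0, 0, 0], [0, 0, 0, 0, 0, 0]]]'
python3 drive.py '[[[-0.04, 0, 0, 0, 0, 0], [-0.04, 0, 0, 0, 0, 0], [0, 0, 0, 0, 0, 0]]]'
```

```text
time_s: 24.85
ee_pos: [420.6, -32.8, 48.0]
ee_rot: [-180.0, 0.0, -168.3]
force: [-0.8, 0.9, -2.1]
gripper_width: 29.6
gripper_force: 40.0
time_s: 25.15
ee_pos: [426.5, -31.6, 48.0]
ee_rot: [-180.0, 0.0, -168.3]
force: [0.0, -0.2, -3.1]
gripper_width: 29.8
gripper_force: 40.0
time_s: 25.45
ee_pos: [430.1, -30.8, 48.0]
ee_rot: [-180.0, 0.0, -168.3]
force: [-0.2, 0.2, -2.0]
gripper_width: 29.7
gripper_force: 40.0
```

To row units: -2 mm is -0.04.

```bash
python3 drive.py '[[[-0.04, 0, 0, 0, 0, 0], [-0.04, 0, 0, 0, 0, 0], [0, 0, 0, 0, 0, 0]]]'
python3 drive.py '[[[-0.04, 0, 0, 0, 0, 0], [-0.04, 0, 0, 0, 0, 0], [0, 0, 0, 0, 0, 0]]]'
python3 drive.py '[[[-0.04, 0, 0, 0, 0, 0], [-0.04, 0, 0, 0, 0, 0], [0, 0, 0, 0, 0, 0]]]'
```

```text
time_s: 25.75
ee_pos: [434.1, -30.0, 48.0]
ee_rot: [-180.0, 0.0, -168.3]
force: [-0.3, -0.1, -3.1]
gripper_width: 29.7
gripper_force: 40.0
time_s: 26.05
ee_pos: [438.0, -29.2, 48.0]
ee_rot: [-180.0, 0.0, -168.3]
force: [0.2, 0.2, -2.9]
gripper_width: 29.9
gripper_force: 40.0
time_s: 26.35
ee_pos: [440.1, -28.4, 47.6]
ee_rot: [180.0, -0.2, -168.3]
force: [-3.9, -1.9, -0.9]
gripper_width: 29.6
gripper_force: 40.0
```

P3 reached 33 mm, so it is sound with its chamfer leading. It goes into lane +35 unflipped.

To row units: 35 mm is 0.7, -40 mm is -0.8, 8 degrees is 2.

```bash
python3 drive.py '[[[0.2, 0, 0, 0, 0, 0], [0.7, 0, 0, 0, 0, 0], [0.7, 0, 0, 0, 0, 0], [0, 0, -0.5, 0, 0, 0], [0, 0, -0.8, 0, 0, 0], [0, 0, -0.8, 0, 0, 2], [0, 0, 0, 0, 0, 1.975], [0, 0, 0, 0, 0, 0]]]'; python3 plan.py 520.5 -279.8 150 175.8
```

```text
time_s: 27.15
ee_pos: [363.7, -44.6, 154.1]
ee_rot: [-180.0, 0.2, 175.8]
force: [0.0, -0.3, -2.8]
gripper_width: 29.7
gripper_force: 40.0
trans [-173.8 -222.9    4.1] rz -0.0 | rot [-180.     0.2  175.8]
```

To row units: -38 mm is -0.76, -37 mm is -0.74.

```bash
python3 drive.py '[[[-0.58, -0.74, 0.02, 0, 0, 0], [-0.58, -0.74, 0.02, 0, 0, 0], [-0.58, -0.74, 0.02, 0, 0, 0], [-0.58, -0.74, 0.02, 0, 0, 0], [-0.58, -0.74, 0, 0, 0, 0], [-0.58, -0.76, 0, 0, 0, 0], [0, 0, 0, 0, 0, 0], [0, 0, 0, 0, 0, 0]]]'; python3 plan.py 520.5 -279.8 38 175.8
```

```text
time_s: 27.95
ee_pos: [519.3, -280.0, 146.7]
ee_rot: [179.9, -0.2, 175.8]
force: [0.3, 0.7, -3.4]
gripper_width: 29.7
gripper_force: 40.0
trans [ -1.2   0.3 108.7] rz 0.0 | rot [179.9  -0.2 175.8]
```

Contact is expected at a TCP height of about 34.6.

To row units: 40 mm is 0.8, 35 mm is 0.7.

```bash
python3 drive.py '[[[-0.02, 0, 0.7, 0, 0, 0], [0, 0, 0.8, 0, 0, 0], [0, 0, 0.5, 0, 0, 0], [0, 0, 0.14, 0, 0, 0], [0, 0, 0, 0, 0, 0], [0, 0, 0, 0, 0, 0]]]';python3 drive.py '[[[0, 0, 0.04, 0, 0, 0], [0, 0, 0.03, 0, 0, 0], [0, 0, 0, 0, 0, 0], [0, 0, 0, 0, 0, 0]]]'; python3 drive.py '[[[0, 0, 0.02, 0, 0, 0], [0, 0, 0, 0, 0, 0], [0, 0, 0, 0, 0, 0]]]'
```

```text
time_s: 28.55
ee_pos: [521.9, -279.9, 43.3]
ee_rot: [-179.9, 0.1, 175.8]
force: [0.3, -0.4, -3.2]
gripper_width: 29.6
gripper_force: 40.0
time_s: 28.95
ee_pos: [521.3, -280.0, 38.8]
ee_rot: [-180.0, 0.0, 175.8]
force: [-0.7, 0.4, -3.0]
gripper_width: 29.7
gripper_force: 40.0
time_s: 29.25
ee_pos: [521.1, -279.9, 37.4]
ee_rot: [-180.0, -0.0, 175.8]
force: [-0.4, -1.1, -2.9]
gripper_width: 29.8
gripper_force: 40.0
```

To row units: 1.5 mm is 0.03.

```bash
python3 drive.py '[[[0, 0, 0.03, 0, 0, 0], [0, 0, 0, 0, 0, 0], [0, 0, 0, 0, 0, 0]]]';python3 drive.py '[[[0, 0, 0.026, 0, 0, 0], [0, 0, 0, 0, 0, 0], [0, 0, 0, 0, 0, 0]]]';python3 drive.py '[[[0, 0, 0.01, 0, 0, 0], [0, 0, 0, 0, 0, 0], [0, 0, 0, 0, 0, 0]]]'
```

```text
time_s: 29.55
ee_pos: [521.1, -279.9, 35.9]
ee_rot: [180.0, -0.0, 175.7]
force: [0.1, -0.1, -3.3]
gripper_width: 29.1
gripper_force: 40.0
time_s: 29.85
ee_pos: [521.1, -279.9, 34.6]
ee_rot: [-180.0, -0.0, 175.8]
force: [0.3, -0.3, -2.4]
gripper_width: 29.9
gripper_force: 40.0
time_s: 30.15
ee_pos: [521.1, -279.9, 34.6]
ee_rot: [-180.0, 0.0, 175.8]
force: [-2.0, 0.1, 2.5]
gripper_width: 29.8
gripper_force: 40.0
```

```bash
python3 drive.py '[[[0, 0, 0, 0, 0, 0], [0, 0, 0, 0, 0, 0]]]' 41; python3 drive.py '[[[0, 0, -0.3, 0, 0, 0], [0, 0, -0.6, 0, 0, 0], [0, 0, -0.8, 0, 0, 0], [0, 0, -0.8, 0, 0, 0], [0, 0, 0, 0, 0, 0], [0, 0, 0, 0, 0, 0]]]'; python3 - <<'E'
from h import *
cv2.imwrite("pics/t5.png",env.grab_frame("top"))
a=cv2.imread("pics/top0.png"); b=cv2.imread("pics/t5.png"); d=cv2.absdiff(a,b).max(2)
for n,(u,v) in dict(P1=(207,205),P2=(251,203)).items(): print(n,(d[v-35:v+35,u-20:u+20]>40).sum())
E
python3 plan.py 604 279 150 -177.1
```

```text
time_s: 30.35
ee_pos: [521.5, -280.1, 34.3]
ee_rot: [-180.0, 0.0, 175.8]
force: [0.2, 0.3, -0.5]
gripper_width: 40.5
gripper_force: 0.0
time_s: 30.95
ee_pos: [521.5, -280.1, 160.0]
ee_rot: [-179.9, 0.1, 175.8]
force: [-0.4, 0.2, -0.1]
gripper_width: 40.8
gripper_force: 0.0
P1 0
P2 0
trans [-41.7 563.3   8.5] rz -7.1 | rot [180.   -0.  175.8]
```

To row units: 40 mm is 0.8, -3 mm is -0.06.

```bash
python3 drive.py '[[[-0.06, 0.8, 0, 0, 0, 0], [-0.06, 0.8, 0, 0, 0, 0], [-0.06, 0.8, 0, 0, 0, 0], [-0.06, 0.8, 0, 0, 0, 0], [-0.06, 0.8, 0, 0, 0, 0], [-0.06, 0.8, 0, 0, 0, 0], [-0.06, 0.8, 0, 0, 0, 0], [-0.06, 0.8, 0, 0, 0, 0]]]' 80; python3 drive.py '[[[-0.06, 0.8, 0, 0, 0, 0], [-0.06, 0.8, 0, 0, 0, 0], [-0.06, 0.8, 0.04, 0, 0, 0], [-0.06, 0.8, 0.04, 0, 0, 0], [-0.06, 0.8, 0.04, 0, 0, 0], [-0.06, 0.86, 0.04, 0, 0, -1.75], [0, 0, 0, 0, 0, 0], [0, 0, 0, 0, 0, 0]]]'; python3 plan.py 604 279 13 -177.1
```

```text
time_s: 31.8
ee_pos: [567.7, 39.0, 157.0]
ee_rot: [-180.0, -0.2, 175.7]
force: [1.2, 0.1, -0.3]
gripper_width: 80.1
gripper_force: 0.0
time_s: 32.6
ee_pos: [603.6, 278.8, 148.5]
ee_rot: [-179.9, -0.2, -177.2]
force: [0.6, 0.3, 0.1]
gripper_width: 80.2
gripper_force: 0.0
trans [ -0.5   0.2 135.5] rz -0.1 | rot [-179.9   -0.2 -177.2]
```

To row units: 40 mm is 0.8, 35 mm is 0.7.

```bash
python3 drive.py '[[[0, 0, 0.8, 0, 0, 0], [0, 0, 0.8, 0, 0, 0], [0, 0, 0.7, 0, 0, 0], [0, 0, 0.32, 0, 0, 0], [0, 0, 0.08, 0, 0, 0], [0, 0, 0.02, 0, 0, 0], [0, 0, 0, 0, 0, 0], [0, 0, 0, 0, 0, 0]]]' 60 40; python3 drive.py '[[[0, 0, 0, 0, 0, 0], [0, 0, 0, 0, 0, 0], [0, 0, 0, 0, 0, 0], [0, 0, 0, 0, 0, 0], [0, 0, 0, 0, 0, 0]]]' 0 40;  python3 drive.py '[[[0, 0, -0.2, 0, 0, 0], [0, 0, -0.6, 0, 0, 0], [0, 0, -0.6, 0, 0, 0], [0, 0, -0.2, 0, 0, 0], [0, 0, 0, 0, 0, 0], [0, 0, 0, 0, 0, 0]]]';python3 plan.py 345 -47.3 93 -168.3
```

```text
time_s: 33.4
ee_pos: [605.6, 278.5, 16.6]
ee_rot: [180.0, 0.1, -177.3]
force: [0.3, -0.0, -0.1]
gripper_width: 60.0
gripper_force: 0.0
time_s: 33.9
ee_pos: [604.9, 278.8, 15.4]
ee_rot: [180.0, 0.0, -177.3]
force: [-0.7, 1.5, 1.6]
gripper_width: 29.6
gripper_force: 39.9
time_s: 34.5
ee_pos: [603.9, 278.0, 93.9]
ee_rot: [-179.9, -0.1, -177.3]
force: [-0.5, 0.5, -2.5]
gripper_width: 29.8
gripper_force: 39.9
trans [ 274.2 -312.5    0.9] rz -9.0 | rot [-1.799e+02 -1.000e-01 -1.773e+02]
```

To row units: 39 mm is 0.78, -20 mm is -0.4.

```bash
python3 drive.py '[[[0.78, -0.4, 0, 0, 0, 0], [0.78, -0.4, 0, 0, 0, 0], [0.78, -0.4, 0, 0, 0, 0], [0.78, -0.4, 0, 0, 0, 0], [0.78, -0.4, 0, 0, 0, 0], [0.78, -0.6, 0, 0, 0, 0], [0.78, -0.76, 0, 0, 0, 0], [0, -0.76, 0, 0, 0, 0]]]'; python3 drive.py '[[[0, -0.76, 0, 0, 0, 0], [0, -0.76, 0, 0, 0, 0], [0, -0.6, 0, 0, 0, 0], [0, 0, 0.4, 0, 0, -1.125], [0, 0, 0.4, 0, 0, -1.125], [0, 0, 0, 0, 0, 0], [0, 0, 0, 0, 0, 0]]]'; python3 plan.py 400 -36.7 48.4 -168.3
```

```text
time_s: 35.3
ee_pos: [337.3, 61.5, 93.1]
ee_rot: [-180.0, -0.6, -177.1]
force: [1.3, -0.2, -1.6]
gripper_width: 29.5
gripper_force: 39.9
time_s: 36.0
ee_pos: [349.1, -42.9, 54.5]
ee_rot: [179.9, -0.2, -168.3]
force: [0.6, 0.4, -1.3]
gripper_width: 30.2
gripper_force: 39.9
trans [-51.1  -4.2   6.1] rz -0.0 | rot [ 179.9   -0.2 -168.3]
```

```bash
python3 drive.py '[[[-0.26, -0.04, 0.06, 0, 0, 0], [-0.26, -0.04, 0.064, 0, 0, 0], [-0.24, 0, 0, 0, 0, 0], [-0.16, 0, 0, 0, 0, 0], [-0.08, 0, 0, 0, 0, 0], [0, 0, 0, 0, 0, 0], [0, 0, 0, 0, 0, 0]]]'; python3 plan.py 400 -36.7 48.4 -168.3
python3 drive.py '[[[-0.06, 0, 0, 0, 0, 0], [-0.06, 0, 0, 0, 0, 0], [0, 0, 0, 0, 0, 0]]]'
```

```text
time_s: 36.7
ee_pos: [399.3, -36.7, 48.9]
ee_rot: [180.0, -0.0, -168.2]
force: [0.8, -0.4, -2.6]
gripper_width: 29.4
gripper_force: 39.9
trans [-0.7 -0.2  0.5] rz 0.1 | rot [ 180.    -0.  -168.2]
time_s: 37.0
ee_pos: [406.2, -35.6, 49.1]
ee_rot: [-180.0, 0.0, -168.3]
force: [-0.0, -0.4, -2.6]
gripper_width: 29.8
gripper_force: 39.9
```

```bash
python3 drive.py '[[[-0.06, 0, 0, 0, 0, 0], [-0.06, 0, 0, 0, 0, 0], [0, 0, 0, 0, 0, 0]]]'
```

```text
time_s: 37.3
ee_pos: [412.2, -34.3, 49.0]
ee_rot: [-180.0, 0.0, -168.2]
force: [-0.6, -0.6, -1.7]
gripper_width: 29.5
gripper_force: 39.9
```

To row units: -3 mm is -0.06, 0.5 mm is 0.01.

```bash
python3 drive.py '[[[-0.06, 0, 0.01, 0, 0, 0], [-0.06, 0, 0, 0, 0, 0], [0, 0, 0, 0, 0, 0]]]'; python3 drive.py '[[[-0.06, 0, 0, 0, 0, 0], [-0.06, 0, 0, 0, 0, 0], [0, 0, 0, 0, 0, 0]]]';python3 drive.py '[[[-0.04, 0, 0, 0, 0, 0], [-0.04, 0, 0, 0, 0, 0], [0, 0, 0, 0, 0, 0]]]'
```

```text
time_s: 37.6
ee_pos: [418.1, -33.1, 48.5]
ee_rot: [-180.0, 0.0, -168.2]
force: [0.1, -0.4, -2.7]
gripper_width: 29.7
gripper_force: 39.9
time_s: 37.9
ee_pos: [424.0, -31.9, 48.5]
ee_rot: [-180.0, 0.0, -168.2]
force: [-0.8, 1.1, -2.2]
gripper_width: 29.5
gripper_force: 39.9
time_s: 38.2
ee_pos: [426.2, -31.1, 48.2]
ee_rot: [180.0, -0.1, -168.2]
force: [-1.8, -1.0, -0.3]
gripper_width: 29.8
gripper_force: 39.9
```

```bash
python3 drive.py '[[[-0.03, 0, 0, 0, 0, 0], [0, 0, 0, 0, 0, 0], [0, 0, 0, 0, 0, 0]]]'
```

```text
time_s: 38.5
ee_pos: [426.2, -30.9, 48.0]
ee_rot: [180.0, -0.3, -168.2]
force: [-4.7, -2.5, 1.2]
gripper_width: 29.7
gripper_force: 39.9
```

P1 stopped at 18 mm, so it is sound with its +x end square. Flip it, turning the other way because of the range of joint 6, and place it in lane -35.

To row units: 35 mm is 0.7, -40 mm is -0.8.

```bash
python3 drive.py '[[[0.2, 0, 0, 0, 0, 0], [0.7, 0, 0, 0, 0, 0], [0.5, 0, 0, 0, 0, 0], [0, 0, -0.5, 0, 0, 0], [0, 0, -0.8, 0, 0, 0], [0, 0, -0.8, 0, 0, 0], [0, 0, 0, 0, 0, 0]]]'; python3 drive.py '[[[0, 0, 0, 0, 0, 2.05], [0, 0, 0, 0, 0, 2.05], [0, 0, 0, 0, 0, 2.05], [0, 0, 0, 0, 0, 2.05], [0, 0, 0, 0, 0, 2.05], [0, 0, 0, 0, 0, 2.05], [0, 0, 0, 0, 0, 2.05], [0, 0, 0, 0, 0, 2.05]]]'; python3 drive.py '[[[0, 0, 0, 0, 0, 2.05], [0, 0, 0, 0, 0, 2.05], [0, 0, 0, 0, 0, 2.05], [0, 0, 0, 0, 0, 2.05], [0, 0, 0, 0, 0, 2.05], [0, 0, 0, 0, 0, 2.05], [0, 0, 0, 0, 0, 2.05], [0, 0, 0, 0, 0, 2.05]]]'; python3 drive.py '[[[0, 0, 0, 0, 0, 2.05], [0, 0, 0, 0, 0, 2.05], [0, 0, 0, 0, 0, 2.05], [0, 0, 0, 0, 0, 2.05], [0, 0, 0, 0, 0, 2.05], [0, 0, 0, 0, 0, 2.05], [0, 0, 0, 0, 0, 2.05], [0, 0, 0, 0, 0, 1.875]]]';python3 plan.py 515.4 -350 150 -4.2
```

```text
time_s: 39.2
ee_pos: [364.3, -45.7, 158.2]
ee_rot: [-179.7, 0.7, -168.3]
force: [0.8, 0.2, -2.9]
gripper_width: 29.7
gripper_force: 39.9
time_s: 40.0
ee_pos: [359.8, -44.9, 152.6]
ee_rot: [-180.0, -0.0, 125.8]
force: [-0.1, 0.9, -2.3]
gripper_width: 29.9
gripper_force: 39.9
time_s: 40.8
ee_pos: [359.8, -44.9, 152.6]
ee_rot: [-180.0, -0.0, 60.2]
force: [0.4, 0.2, -1.4]
gripper_width: 29.8
gripper_force: 39.9
time_s: 41.6
ee_pos: [359.8, -44.9, 152.6]
ee_rot: [-180.0, 0.0, -4.7]
force: [-0.1, -0.5, -1.8]
gripper_width: 29.9
gripper_force: 39.9
trans [180.  291.4   2.6] rz -0.5 | rot [-180.     0.    -4.7]
```

To row units: 37 mm is 0.74, 36 mm is 0.72, -0.5 degrees is -0.125.

```bash
python3 drive.py '[[[0.52, 0.72, 0, 0, 0, 0], [0.52, 0.72, 0, 0, 0, 0], [0.52, 0.72, 0, 0, 0, 0], [0.52, 0.72, 0, 0, 0, 0], [0.52, 0.72, 0, 0, 0, 0], [0.52, 0.74, 0, 0, 0, 0], [0.48, 0.74, 0, 0, 0, 0], [0, 0.74, 0, 0, 0, -0.125]]]'; python3 drive.py '[[[0, 0, 0, 0, 0, 0], [0, 0, 0, 0, 0, 0]]]'; python3 plan.py 515.4 -350 39 -4.2
```

```text
time_s: 42.4
ee_pos: [520.1, -350.7, 151.7]
ee_rot: [180.0, -0.1, -3.8]
force: [-0.3, 0.6, -2.2]
gripper_width: 29.5
gripper_force: 39.9
time_s: 42.6
ee_pos: [516.9, -349.0, 151.8]
ee_rot: [-179.9, 0.1, -3.9]
force: [0.3, 1.5, -2.5]
gripper_width: 29.7
gripper_force: 39.9
trans [ -1.4   1.1 112.8] rz 0.3 | rot [-1.799e+02  1.000e-01 -3.900e+00]
```

Contact is expected at about 35.4.

```bash
python3 drive.py '[[[-0.02, 0.02, 0.7, 0, 0, 0], [0, 0, 0.8, 0, 0, 0], [0, 0, 0.5, 0, 0, 0], [0, 0, 0.2, 0, 0, 0], [0, 0, 0.04, 0, 0, 0], [0, 0, 0, 0, 0, 0], [0, 0, 0, 0, 0, 0]]]';python3 drive.py '[[[0, 0, 0.03, 0, 0, 0], [0, 0, 0, 0, 0, 0], [0, 0, 0, 0, 0, 0]]]'; python3 drive.py '[[[0, 0, 0.02, 0, 0, 0], [0, 0, 0, 0, 0, 0], [0, 0, 0, 0, 0, 0]]]'
```

```text
time_s: 43.3
ee_pos: [517.6, -350.2, 43.2]
ee_rot: [179.9, -0.2, -3.8]
force: [0.8, 0.0, -1.7]
gripper_width: 29.8
gripper_force: 39.9
time_s: 43.6
ee_pos: [516.7, -349.9, 40.4]
ee_rot: [180.0, -0.0, -3.9]
force: [0.2, 0.5, -2.3]
gripper_width: 29.7
gripper_force: 39.9
time_s: 43.9
ee_pos: [516.5, -349.7, 38.9]
ee_rot: [180.0, 0.0, -3.8]
force: [-0.1, -1.0, -2.2]
gripper_width: 30.1
gripper_force: 39.9
```

To row units: 1.5 mm is 0.03, 1 mm is 0.02.

```bash
python3 drive.py '[[[0, 0, 0.03, 0, 0, 0], [0, 0, 0.02, 0, 0, 0], [0, 0, 0, 0, 0, 0], [0, 0, 0, 0, 0, 0]]]';python3 drive.py '[[[0, 0, 0.02, 0, 0, 0], [0, 0, 0, 0, 0, 0], [0, 0, 0, 0, 0, 0]]]'; python3 drive.py '[[[0, 0, 0.01, 0, 0, 0], [0, 0, 0, 0, 0, 0], [0, 0, 0, 0, 0, 0]]]'
```

```text
time_s: 44.3
ee_pos: [516.5, -349.8, 36.4]
ee_rot: [-180.0, 0.0, -3.8]
force: [0.7, -0.6, -1.9]
gripper_width: 29.6
gripper_force: 39.9
time_s: 44.6
ee_pos: [516.5, -349.7, 35.4]
ee_rot: [180.0, 0.0, -3.8]
force: [-0.3, 0.6, -3.0]
gripper_width: 29.4
gripper_force: 39.9
time_s: 44.9
ee_pos: [516.5, -349.7, 35.4]
ee_rot: [180.0, -0.0, -3.8]
force: [-0.4, 1.3, 2.4]
gripper_width: 29.7
gripper_force: 39.9
```

```bash
python3 drive.py '[[[0, 0, 0, 0, 0, 0], [0, 0, 0, 0, 0, 0]]]' 41; python3 drive.py '[[[0, 0, -0.3, 0, 0, 0], [0, 0, -0.6, 0, 0, 0], [0, 0, -0.8, 0, 0, 0], [0, 0, -0.8, 0, 0, 0], [0, 0, 0, 0, 0, 0], [0, 0, 0, 0, 0, 0]]]'; python3 - <<'E'
from h import *
cv2.imwrite("pics/t6.png",env.grab_frame("top"))
a=cv2.imread("pics/top0.png"); b=cv2.imread("pics/t6.png"); d=cv2.absdiff(a,b).max(2)
for n,(u,v) in dict(P2=(251,203)).items(): print(n,(d[v-35:v+35,u-20:u+20]>40).sum())
E
python3 plan.py 605 192 150 13.3
```

```text
time_s: 45.1
ee_pos: [516.7, -349.9, 35.0]
ee_rot: [180.0, -0.0, -3.8]
force: [0.6, -0.2, 0.4]
gripper_width: 40.5
gripper_force: 0.0
time_s: 45.7
ee_pos: [516.8, -350.0, 160.9]
ee_rot: [179.9, -0.1, -3.8]
force: [0.7, 0.2, -0.6]
gripper_width: 40.8
gripper_force: 0.0
P2 131
trans [  52.4 -546.2    9.3] rz -17.1 | rot [-1.8e+02  1.0e-01 -3.8e+00]
```

View pics/t6.png

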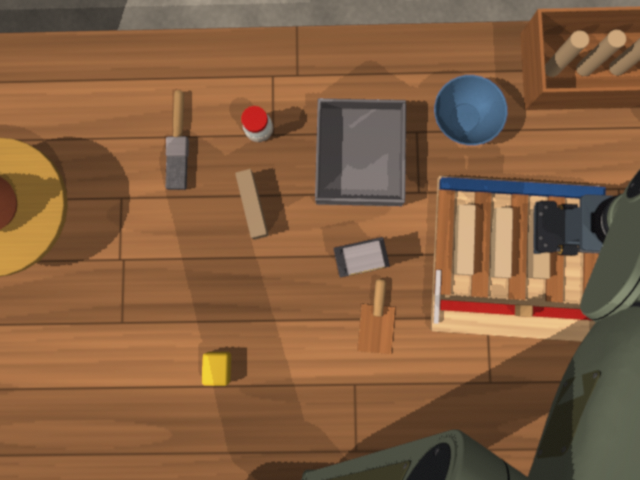

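The top view shows P2 unmoved at (251,203), its changed pixels being shadow only. Three props lie in lanes, and no other prop is on the table. On to P2.

To row units: 4 mm is 0.08, -39 mm is -0.78.

```bash
python3 drive.py '[[[0.08, -0.78, 0, 0, 0, 0], [0.08, -0.78, 0, 0, 0, 0], [0.08, -0.78, 0, 0, 0, 0], [0.08, -0.78, 0, 0, 0, 0], [0.08, -0.78, 0, 0, 0, 0], [0.08, -0.78, 0, 0, 0, 0], [0.08, -0.78, 0, 0, 0, 0], [0.08, -0.78, 0, 0, 0, 0]]]' 75; python3 drive.py '[[[0.08, -0.78, 0.02, 0, 0, 0], [0.08, -0.78, 0.04, 0, 0, 0], [0.08, -0.78, 0.04, 0, 0, 0], [0.08, -0.78, 0.04, 0, 0, 0], [0.08, -0.78, 0.04, 0, 0, 0], [0, -0.78, 0, 0, 0, -2.125], [0, 0, 0, 0, 0, -2.125], [0, 0, 0, 0, 0, 0]]]'; python3 drive.py '[[[0, 0, 0, 0, 0, 0]]]'; python3 plan.py 605 192 14 13.3
```

```text
time_s: 46.55
ee_pos: [568.3, -38.9, 157.8]
ee_rot: [180.0, 0.2, -3.9]
force: [-0.1, -0.5, -0.0]
gripper_width: 74.9
gripper_force: 0.0
time_s: 47.35
ee_pos: [603.8, 192.4, 148.3]
ee_rot: [180.0, 0.3, 13.3]
force: [0.1, 1.0, -0.4]
gripper_width: 74.7
gripper_force: 0.0
time_s: 47.45
ee_pos: [604.2, 191.0, 149.3]
ee_rot: [180.0, 0.2, 13.0]
force: [0.1, -0.1, 1.2]
gripper_width: 74.7
gripper_force: 0.0
trans [  1.   -0.8 135.3] rz -0.3 | rot [180.    0.2  13. ]
```

To row units: 40 mm is 0.8, 35 mm is 0.7.

```bash
python3 drive.py '[[[0.02, -0.01, 0.8, 0, 0, 0], [0, 0, 0.8, 0, 0, 0], [0, 0, 0.7, 0, 0, 0], [0, 0, 0.32, 0, 0, 0], [0, 0, 0.06, 0, 0, 0], [0, 0, 0.02, 0, 0, 0], [0, 0, 0, 0, 0, 0], [0, 0, 0, 0, 0, 0]]]' 60 40; python3 drive.py '[[[0, 0, 0, 0, 0, 0], [0, 0, 0, 0, 0, 0], [0, 0, 0, 0, 0, 0], [0, 0, 0, 0, 0, 0], [0, 0, 0, 0, 0, 0]]]' 0 40;  python3 drive.py '[[[0, 0, -0.2, 0, 0, 0], [0, 0, -0.6, 0, 0, 0], [0, 0, -0.7, 0, 0, 0], [0, 0, -0.3, 0, 0, 0], [0, 0, 0, 0, 0, 0], [0, 0, 0, 0, 0, 0]]]';python3 plan.py 345 -48 103 11.7
```

```text
time_s: 48.25
ee_pos: [606.9, 192.3, 17.4]
ee_rot: [-180.0, -0.2, 13.1]
force: [-0.2, -0.5, 0.1]
gripper_width: 59.9
gripper_force: 0.0
time_s: 48.75
ee_pos: [606.0, 192.6, 16.2]
ee_rot: [-180.0, -0.0, 13.1]
force: [-0.3, 0.9, 0.9]
gripper_width: 30.0
gripper_force: 40.0
time_s: 49.35
ee_pos: [605.3, 191.9, 105.4]
ee_rot: [180.0, 0.1, 13.1]
force: [-0.6, 0.2, -3.4]
gripper_width: 29.5
gripper_force: 40.0
trans [-308.   174.4    2.4] rz 1.4 | rot [1.80e+02 1.00e-01 1.31e+01]
```

To row units: -44 mm is -0.88, 30 mm is 0.6.

```bash
python3 drive.py '[[[-0.88, 0, 0, 0, 0, 0], [-0.88, 0, 0, 0, 0, 0], [-0.88, 0.1, 0, 0, 0, 0], [-0.88, 0.2, 0, 0, 0, 0], [-0.88, 0.4, 0, 0, 0, 0], [-0.88, 0.4, 0, 0, 0, 0], [-0.88, 0.6, 0, 0, 0, 0], [0, 0.6, 0, 0, 0, 0]]]'; python3 drive.py '[[[0, 0.6, 0, 0, 0, 0], [0, 0.58, 0, 0, 0, 0.35], [0, 0, 0.5, 0, 0, 0], [0, 0, 0.5, 0, 0, 0], [0, 0, 0, 0, 0, 0], [0, 0, 0, 0, 0, 0]]]'; python3 plan.py 400 -36.7 49.2 11.7
```

```text
time_s: 50.15
ee_pos: [325.4, 11.7, 103.7]
ee_rot: [-179.9, 0.6, 13.2]
force: [0.3, -0.3, -3.0]
gripper_width: 29.8
gripper_force: 40.0
time_s: 50.75
ee_pos: [346.8, -44.7, 55.4]
ee_rot: [-179.9, 0.2, 11.8]
force: [0.6, -0.1, -2.8]
gripper_width: 30.1
gripper_force: 40.0
trans [53.7  3.   6.2] rz 0.1 | rot [-179.9    0.2   11.8]
```

To row units: 13 mm is 0.26, 12 mm is 0.24.

```bash
python3 drive.py '[[[0.26, 0.03, 0.06, 0, 0, 0], [0.26, 0.03, 0.06, 0, 0, 0], [0.24, 0, 0, 0, 0, 0], [0.12, 0, 0, 0, 0, 0], [0, 0, 0, 0, 0, 0], [0, 0, 0, 0, 0, 0]]]'; python3 plan.py 400 -36.7 49.2 11.7
python3 drive.py '[[[0.06, 0, 0, 0, 0, 0], [0.06, 0, 0, 0, 0, 0], [0, 0, 0, 0, 0, 0]]]'; python3 drive.py '[[[0.04, 0, 0, 0, 0, 0], [0.04, 0, 0, 0, 0, 0], [0, 0, 0, 0, 0, 0]]]'; python3 drive.py '[[[0.04, 0, 0, 0, 0, 0], [0.04, 0, 0, 0, 0, 0], [0, 0, 0, 0, 0, 0]]]'
```

```text
time_s: 51.35
ee_pos: [391.1, -38.7, 49.9]
ee_rot: [-180.0, 0.1, 11.8]
force: [-0.7, 0.1, -3.2]
gripper_width: 29.9
gripper_force: 40.0
trans [ 9.1 -0.1  0.7] rz 0.1 | rot [-1.80e+02  1.00e-01  1.18e+01]
time_s: 51.65
ee_pos: [397.8, -37.7, 50.1]
ee_rot: [180.0, -0.0, 11.7]
force: [1.0, 0.0, -2.9]
gripper_width: 29.6
gripper_force: 40.0
time_s: 51.95
ee_pos: [401.7, -36.8, 50.0]
ee_rot: [180.0, -0.0, 11.8]
force: [0.6, 0.1, -2.3]
gripper_width: 29.8
gripper_force: 40.0
time_s: 52.25
ee_pos: [405.6, -36.0, 50.0]
ee_rot: [180.0, -0.0, 11.8]
force: [0.8, 0.5, -3.1]
gripper_width: 29.6
gripper_force: 40.0
```

To row units: 2 mm is 0.04, 0.7 mm is 0.014.

```bash
python3 drive.py '[[[0.04, 0, 0.014, 0, 0, 0], [0.04, 0, 0, 0, 0, 0], [0, 0, 0, 0, 0, 0]]]'; python3 drive.py '[[[0.04, 0, 0, 0, 0, 0], [0, 0, 0, 0, 0, 0], [0, 0, 0, 0, 0, 0]]]'
```

```text
time_s: 52.55
ee_pos: [408.0, -35.2, 48.9]
ee_rot: [-180.0, 0.2, 11.8]
force: [-2.6, -0.9, -2.8]
gripper_width: 30.4
gripper_force: 40.0
time_s: 52.85
ee_pos: [407.9, -34.9, 48.6]
ee_rot: [-179.9, 0.4, 11.8]
force: [-6.2, -2.6, 0.8]
gripper_width: 30.0
gripper_force: 40.0
```

P2 stopped dead at the mouth, so it is overgrown (it also looks taller in the side view). It goes into the crate.

```bash
python3 drive.py '[[[-0.2, 0, 0, 0, 0, 0], [-0.7, 0, 0, 0, 0, 0], [0, 0, -0.5, 0, 0, 0], [0, 0, -0.8, 0, 0, 0], [0, 0, -1, 0, 0, 1.725], [0, 0, 0, 0, 0, 1.725], [0, 0, 0, 0, 0, 0], [0, 0, 0, 0, 0, 0]]]';python3 plan.py 701 16 160 -2
```

```text
time_s: 53.65
ee_pos: [366.2, -43.8, 163.7]
ee_rot: [-180.0, 0.0, -1.9]
force: [0.3, -0.6, -3.3]
gripper_width: 29.7
gripper_force: 40.0
trans [332.6 -70.9   3.7] rz 0.1 | rot [-180.     0.    -1.9]
```

```bash
python3 drive.py '[[[0.84, -0.18, 0, 0, 0, 0], [0.84, -0.18, 0, 0, 0, 0], [0.84, -0.18, 0, 0, 0, 0], [0.84, -0.18, 0, 0, 0, 0], [0.84, -0.18, 0, 0, 0, 0], [0.84, -0.18, 0, 0, 0, 0], [0.84, -0.18, 0, 0, 0, 0], [0.76, -0.16, 0, 0, 0, 0]]]'; python3 drive.py '[[[0, 0, 0.2, 0, 0, 0], [0, 0, 0, 0, 0, 0], [0, 0, 0, 0, 0, 0]]]';python3 plan.py 701 16 22 -2
```

```text
time_s: 54.45
ee_pos: [702.4, 15.6, 161.3]
ee_rot: [180.0, 0.2, -1.9]
force: [0.2, -0.1, -2.8]
gripper_width: 29.6
gripper_force: 40.0
time_s: 54.75
ee_pos: [699.6, 15.0, 152.2]
ee_rot: [180.0, 0.3, -2.0]
force: [-1.0, -0.2, -2.5]
gripper_width: 29.9
gripper_force: 40.0
trans [  1.4  -1.1 130.2] rz -0.0 | rot [180.    0.3  -2. ]
```

```bash
python3 drive.py '[[[0.02, -0.02, 0.7, 0, 0, 0], [0, 0, 0.7, 0, 0, 0], [0, 0, 0.7, 0, 0, 0], [0, 0, 0.24, 0, 0, 0], [0, 0, 0.08, 0, 0, 0], [0, 0, 0, 0, 0, 0], [0, 0, 0, 0, 0, 0]]]';python3 drive.py '[[[0, 0, 0.06, 0, 0, 0], [0, 0, 0.04, 0, 0, 0], [0, 0, 0, 0, 0, 0], [0, 0, 0, 0, 0, 0]]]'; python3 drive.py '[[[0, 0, 0.03, 0, 0, 0], [0, 0, 0, 0, 0, 0], [0, 0, 0, 0, 0, 0]]]'
```

```text
time_s: 55.45
ee_pos: [703.8, 16.0, 35.6]
ee_rot: [-180.0, -0.2, -2.0]
force: [0.2, 1.3, -2.7]
gripper_width: 29.9
gripper_force: 40.0
time_s: 55.85
ee_pos: [702.4, 16.1, 28.3]
ee_rot: [180.0, -0.0, -2.1]
force: [1.0, 0.5, -3.9]
gripper_width: 29.8
gripper_force: 40.0
time_s: 56.15
ee_pos: [702.3, 16.1, 26.6]
ee_rot: [180.0, 0.0, -2.0]
force: [0.2, 0.1, -3.3]
gripper_width: 29.5
gripper_force: 40.0
```

To row units: 1.5 mm is 0.03.

```bash
python3 drive.py '[[[0, 0, 0.03, 0, 0, 0], [0, 0, 0.03, 0, 0, 0], [0, 0, 0, 0, 0, 0], [0, 0, 0, 0, 0, 0]]]';python3 drive.py '[[[0, 0, 0.024, 0, 0, 0], [0, 0, 0, 0, 0, 0], [0, 0, 0, 0, 0, 0]]]'
```

```text
time_s: 56.55
ee_pos: [702.3, 16.1, 23.6]
ee_rot: [180.0, 0.0, -2.0]
force: [-0.2, 0.0, -3.1]
gripper_width: 29.7
gripper_force: 40.0
time_s: 56.85
ee_pos: [702.3, 16.1, 22.5]
ee_rot: [180.0, -0.0, -2.0]
force: [-0.2, -0.2, -2.8]
gripper_width: 29.7
gripper_force: 40.0
```

```bash
python3 drive.py '[[[0, 0, 0, 0, 0, 0], [0, 0, 0, 0, 0, 0]]]' 41; python3 drive.py '[[[0, 0, -0.3, 0, 0, 0], [0, 0, -0.6, 0, 0, 0], [0, 0, -0.9, 0, 0, 0], [0, 0, -0.9, 0, 0, 0], [0, 0, 0, 0, 0, 0], [0, 0, 0, 0, 0, 0]]]'; python3 plan.py 395.5 -305 170 -4.2
```

```text
time_s: 57.05
ee_pos: [702.9, 16.1, 23.2]
ee_rot: [180.0, -0.1, -2.0]
force: [0.2, 0.0, -0.3]
gripper_width: 40.2
gripper_force: 0.0
time_s: 57.65
ee_pos: [703.3, 16.1, 160.7]
ee_rot: [-180.0, -0.3, -2.0]
force: [-0.9, -0.3, -0.6]
gripper_width: 41.1
gripper_force: 0.0
trans [-296.1  331.9   -9.3] rz 2.2 | rot [-180.    -0.3   -2. ]
```

To row units: 37 mm is 0.74, -33 mm is -0.66.

```bash
python3 drive.py '[[[-0.66, 0.74, -0.02, 0, 0, 0], [-0.66, 0.74, -0.02, 0, 0, 0], [-0.66, 0.74, -0.02, 0, 0, 0], [-0.66, 0.74, -0.02, 0, 0, 0], [-0.66, 0.74, -0.02, 0, 0, 0], [-0.66, 0.74, -0.02, 0, 0, 0], [-0.66, 0.74, -0.02, 0, 0, 0], [-0.66, 0.74, -0.02, 0, 0, 0]]]' 50 25; python3 drive.py '[[[-0.64, 0.72, 0, 0, 0, 0.55], [0, 0, 0, 0, 0, 0], [0, 0, 0, 0, 0, 0]]]'; python3 - <<'E'
from h import *
cv2.imwrite("pics/w7.png",env.grab_frame("wrist")); np.save("w7.npy",env.camera_model("wrist"),allow_pickle=True)
E
python3 plan.py 395.5 -305 55 -4.2
```

```text
time_s: 58.45
ee_pos: [425.6, -270.8, 164.7]
ee_rot: [-179.9, 0.1, -2.0]
force: [-0.1, -0.5, -0.1]
gripper_width: 50.0
gripper_force: 0.0
time_s: 58.75
ee_pos: [393.6, -305.2, 164.8]
ee_rot: [-179.9, 0.1, -4.4]
force: [0.3, 0.6, 0.2]
gripper_width: 50.0
gripper_force: 0.0
trans [  1.1   0.3 110. ] rz -0.1 | rot [-1.799e+02  1.000e-01 -4.300e+00]
```

View pics/w7.png

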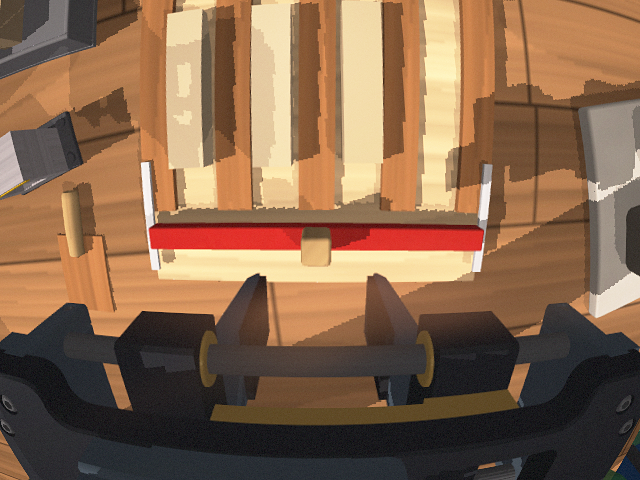

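The three props lie flat in their lanes (cols 165–210, 250–298, 340–385), and the handle at (316,247) is midway between the fingers. Pinch it and slide home.

To row units: 1 mm is 0.02, 40 mm is 0.8.

```bash
python3 drive.py '[[[0.02, 0, 0.6, 0, 0, 0], [0, 0, 0.8, 0, 0, 0], [0, 0, 0.6, 0, 0, 0], [0, 0, 0.2, 0, 0, 0], [0, 0, 0, 0, 0, 0], [0, 0, 0, 0, 0, 0]]]' 50 30; python3 drive.py '[[[0, 0, 0, 0, 0, 0], [0, 0, 0, 0, 0, 0], [0, 0, 0, 0, 0, 0], [0, 0, 0, 0, 0, 0]]]' 0 30;  python3 drive.py '[[[0.16, 0, 0, 0, 0, 0], [0.2, 0, 0, 0, 0, 0], [0.2, 0, 0, 0, 0, 0], [0.2, 0, 0, 0, 0, 0], [0.2, 0, 0, 0, 0, 0], [0.1, 0, 0, 0, 0, 0], [0, 0, 0, 0, 0, 0]]]'; python3 drive.py '[[[0.1, 0, 0, 0, 0, 0], [0.08, 0, 0, 0, 0, 0], [0.06, 0, 0, 0, 0, 0], [0, 0, 0, 0, 0, 0]]]'
```

```text
time_s: 59.4
ee_pos: [397.0, -305.3, 56.5]
ee_rot: [179.9, -0.1, -4.2]
force: [0.1, -0.2, -0.6]
gripper_width: 49.7
gripper_force: 0.0
time_s: 59.8
ee_pos: [395.9, -304.8, 56.2]
ee_rot: [-180.0, -0.1, -4.3]
force: [-0.4, -0.7, 2.2]
gripper_width: 21.9
gripper_force: 30.0
time_s: 60.5
ee_pos: [449.3, -309.2, 56.1]
ee_rot: [180.0, -0.0, -4.3]
force: [-1.8, 0.9, 4.4]
gripper_width: 21.7
gripper_force: 30.0
time_s: 60.9
ee_pos: [460.4, -310.1, 56.2]
ee_rot: [180.0, 0.0, -4.3]
force: [-3.9, 0.8, 6.4]
gripper_width: 21.8
gripper_force: 30.0
```

To row units: 3 mm is 0.06, 2 mm is 0.04.

```bash
python3 drive.py '[[[0.06, 0, 0, 0, 0, 0], [0.04, 0, 0, 0, 0, 0], [0, 0, 0, 0, 0, 0]]]'; python3 drive.py '[[[0.04, 0, 0, 0, 0, 0], [0.02, 0, 0, 0, 0, 0], [0, 0, 0, 0, 0, 0]]]';  python3 drive.py '[[[0.04, 0, 0, 0, 0, 0], [0, 0, 0, 0, 0, 0], [0, 0, 0, 0, 0, 0]]]'
```

```text
time_s: 61.2
ee_pos: [465.2, -310.5, 56.2]
ee_rot: [180.0, 0.1, -4.3]
force: [-3.5, -1.0, 6.3]
gripper_width: 21.9
gripper_force: 30.0
time_s: 61.5
ee_pos: [465.7, -310.6, 56.1]
ee_rot: [-180.0, 0.3, -4.2]
force: [-10.9, -0.3, 9.8]
gripper_width: 22.0
gripper_force: 30.0
time_s: 61.8
ee_pos: [465.8, -310.5, 56.1]
ee_rot: [-180.0, 0.6, -4.2]
force: [-15.1, -1.1, 13.7]
gripper_width: 22.0
gripper_force: 30.0
```

Travel was 70 mm to a hard stop. Ease off, release, retreat and look.

To row units: -3 mm is -0.06.

```bash
python3 drive.py '[[[-0.06, 0, 0, 0, 0, 0], [0, 0, 0, 0, 0, 0]]]'; python3 drive.py '[[[0, 0, 0, 0, 0, 0], [0, 0, 0, 0, 0, 0]]]' 50; python3 drive.py '[[[0, 0, -0.6, 0, 0, 0], [0, 0, -0.9, 0, 0, 0], [0, 0, -0.9, 0, 0, 0], [-0.6, 0, -0.6, 0, 0, 0], [-0.8, 0, 0, 0, 0, 0], [-0.8, 0, 0, 0, 0, 0], [0, 0, 0, 0, 0, 0], [0, 0, 0, 0, 0, 0]]]'; python3 - <<'E'
from h import *
cv2.imwrite("pics/t8.png",env.grab_frame("top"));w=env.grab_frame("wrist"); t=cv2.imread("pics/t8.png")
a=cv2.resize(t[80:360,300:640],None,fx=1.6,fy=1.6); b=cv2.resize(env.grab_frame("side")[150:300,180:420],(544,340))
cv2.imwrite("pics/f8.png",np.hstack([cv2.resize(t[80:360,300:640],(400,330)),cv2.resize(w,(400,330))]))
E
```

```text
time_s: 62.0
ee_pos: [465.8, -310.6, 56.1]
ee_rot: [-180.0, 0.2, -4.3]
force: [-6.1, -0.6, 8.5]
gripper_width: 21.9
gripper_force: 30.0
time_s: 62.2
ee_pos: [468.0, -310.8, 55.5]
ee_rot: [180.0, -0.0, -4.2]
force: [0.5, 0.3, -0.1]
gripper_width: 35.0
gripper_force: 0.0
time_s: 63.0
ee_pos: [358.0, -302.6, 205.9]
ee_rot: [180.0, -0.1, -4.3]
force: [0.8, -0.2, -0.9]
gripper_width: 50.0
gripper_force: 0.0
```

View pics/f8.png

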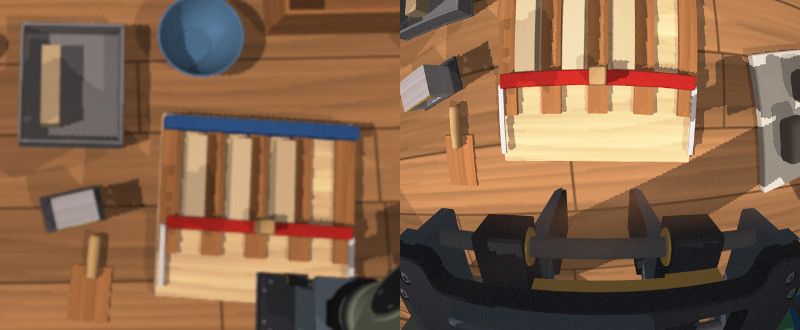

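The bar is home, with three props closed up in their lanes and the overgrown one in the crate. I hand it in.

```bash
python3 -c "
from workcell import env
print(env.job_done())"
```

```text
the job is handed in; nothing more can be done
None
```

The job is handed in at about 63 s of the 210 s, with no verdict returned: of the four props found, three were sound by the gauge and lie in the rack with chamfers to the blue stop, the overgrown one is in the crate, the red bar is fully home, and I touched none of the bystanders.

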